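Pack the sample jars and lock the sample boxes into a stack

ROBOT

A 6-joint arm with a two-finger parallel gripper is mounted at the origin on the work surface. World frame = base frame: x ahead of the robot, y to its left, z up, the work surface at z = 0. Lengths are in m, angles in degrees, forces in N, time in s.
With the tool pointing down it reaches from about 0.4 to 0.825 m from the base axis. Payload 7 kg.
Tool frame: the origin (TCP) lies at the very end of the fingers, on their centre line; the grasp point (between the pads) lies 19 mm behind it; x points along the fingers, z is the direction in which the jaws open and shut, and the axes are right-handed (so a half turn about x gives the same grasp; the last joint's range is limited). The gripper opens to 88 mm and grips with 3 to 60 N. Pads are 19 mm wide; open, the fingers measure 130 mm over their backs; the gripper's body (78 mm by 193 mm) begins 47 mm behind the grasp point.
Start: joints at [-57.691, 20.546, 0.682, 0, -70.136, -16.507], TCP at [0.184, -0.649, 0.227] pointing down, gripper open.
Joint ranges: [-176.03, 176.03], [-82.01, 121.73], [-58.28, 71.71], [-173.87, 95.51], [-174.79, -0.11], [-173.66, 173.66]. Speed limits (degrees/s): [136.94, 136.94, 172.46, 180, 180, 180].

INTERFACE

Orientations are given as [roll, pitch, yaw] about the fixed x, y, z axes, in that order (R = Rz(yaw) Ry(pitch) Rx(roll)).
In Python, from plant import sensors, cams, workorder gives the robot as it stands. The module is installed in compiled form; this text tells all that it offers.
- The arm moves only by the shell command python3 -m handwheel 'ROWS' [OPENING] [FORCE]. ROWS is JSON, one flat list of numbers, 4 for each row, row after row: the shift along the tool's x, y, z in cm, then the turn about the tool's x in degrees. A call has exactly 10 rows; each row is the pose to reach, as a shift and turn from the pose commanded when the call began, along the tool's axes at that moment; what a row does not reach only later rows make up. A row lasts 1/8 s, in which the tool goes at most 62.5 mm and 10.7 degrees, less where a joint would pass 70% of its speed; a pose out of reach is approached as far as the arm can. A call with a gripper value outside its range is refused whole. OPENING is the finger opening in cm, from 0 to 8.76, set as the call begins (- or left out, the last holds). The fingers move at their own pace and stop on an object; FORCE is the grip in N (left out, the last holds). Time passes only in rows, so rows that repeat a pose let the fingers close, or fill a call up. It gives the time, the measured TCP pose, the force and the opening at its end, in the units of the state.
- sensors.get_state(): the state, without advancing time (a new reading comes with each control period).
- cams.capture(name): name is "scene" or "top"; returns a dict with "image" (400x640x3 uint8, red, green, blue), "fov_y" (degrees; the focal length in pixels is half the picture's height over the tangent of half this angle, whatever the lens; pixels are square), "cx", "cy" (the principal point, pixels), "D" ([k1, k2, p1, p2, k3] as OpenCV has them; the pictures are not rectified), "xyz" and "rotation" of the camera in the world. Camera axes: x right, y down, z forward; pixel columns grow to the right and rows downward; lengths in m; the calibration is good to about 2 mm. A picture is of the moment at which its call begins. There is no depth.
- workorder.close_job(): hands the job in, once; it reports no verdict.
The state is a dict: "time_s": time; "joints": joint angles; "qd": joint speeds; "joint_torque": joint torques, N m; "tcp_pos": TCP position; "eef_rot": TCP orientation; "contact_force": force on the tool from outside, world axes, zero at the start; "moment": the same for the moment, N m; "gripper_width": finger opening in m.
Only numpy, scipy, OpenCV 4.12 (cv2) and the standard library are available. Lean on these libraries where they do the work, as an engineer would, in place of code of your own. Each camera call takes 0.05 s, during which the arm holds its last target.

TASK

Stand every loose amber jar upright in the open grey tray, along its middle line, and put the yellow lid on so that it sits fully down inside the tray's rim. Only then set the closed box on the dark dock plate so that its base recesses drop over the plate's lugs, stack the blue-lidded box on the yellow lid and after that the green-lidded box on top, each seated flat with its recesses locked over the lugs below. Do not disturb the mortar, pestle, beaker or reagent bottle.

Things in the scene. Friction and masses are not known exactly. Their poses are not given: they have to be found in the camera images.
- dock: Dark steel dock plate, fixed to the bench, 200 x 74 x 12 mm, long axis x; on its top two half-round lugs (cross bars 16 (x) x 44 mm, 8 high) at x = +-50. Origin: centre of its underside; plate top 12 mm above. Half a turn is the same.
- tray: Open tray, loose, 250 g, long axis x. Grey foot 190 x 67 mm, 30 mm high, upright sides (grip here, across the 67); underside: two recesses 20 (x) x 48 mm, 10 deep, at x = +-50. Inside floor 184 x 61 mm, 16 mm above the origin; a 3 mm thick rim stands 14 mm above the floor. Origin: centre of underside, z up. Half a turn is the same.
- lid: Deep yellow hollow lid, loose, 120 g, open side down, 179 (x) x 56 x 56 mm high, walls 2.5, inside 48 high; grip across the 56. Fits inside the tray rim with 2.5 mm to spare each side and rests on the tray floor (origin 16 mm above the tray's). On its top two half-round lugs (cross bars 16 (x) x 44 mm, 8 high) at x = +-50. Origin: centre of lower edge, z up. Half a turn is the same.
- blue_box: Shut box with blue lid, one piece, 0.28 to 0.56 kg, long axis x. Grey foot 190 x 67 mm, 30 mm high, upright sides (grip here, across the 67); underside: two recesses 20 (x) x 48 mm, 10 deep, at x = +-50. Lid 179 x 56 mm, top 72 mm above the origin, with two half-round lugs (cross bars 16 (x) x 44 mm, 8 high) at x = +-50. Origin: centre of underside, z up. Half a turn is the same.
- green_box: Shut box with green lid, one piece, 0.28 to 0.56 kg, long axis x. Grey foot 190 x 67 mm, 30 mm high, upright sides (grip here, across the 67); underside: two recesses 20 (x) x 48 mm, 10 deep, at x = +-50. Lid 179 x 56 mm, top 72 mm above the origin, with two half-round lugs (cross bars 16 (x) x 44 mm, 8 high) at x = +-50. Origin: centre of underside, z up. Half a turn is the same.
- jar1: Squat amber glass sample jar with a white cap, a plain cylinder 38 mm in diameter, 46 mm high, 70 g, standing upright. Origin: centre of its underside. From two to four jars are present; None means this one is absent.
- jar2: Squat amber glass sample jar with a white cap, a plain cylinder 38 mm in diameter, 46 mm high, 70 g, standing upright. Origin: centre of its underside. From two to four jars are present; None means this one is absent.
- jar3: Squat amber glass sample jar with a white cap, a plain cylinder 38 mm in diameter, 46 mm high, 70 g, standing upright. Origin: centre of its underside. From two to four jars are present; None means this one is absent.
- jar4: Squat amber glass sample jar with a white cap, a plain cylinder 38 mm in diameter, 46 mm high, 70 g, standing upright. Origin: centre of its underside. From two to four jars are present; None means this one is absent.
- mortar: Bystander: eight-sided grey agate mortar, 90 mm across, 50 mm high. Origin: centre of underside.
- pestle: Bystander: grey agate pestle lying on the bench, 110 mm long, 24 mm thick. Origin: below its middle, on the bench; x along it.
- beaker: Bystander: glass beaker, 72 mm across, 85 mm high. Origin: centre of underside.
- reagent: Bystander: white reagent bottle with a red cap, 66 mm across, 130 mm high. Origin: centre of underside.
There are look-alikes about, which are no part of the job. What is shaped like the jar1 but purple is not meant.

How it is judged (in metres and radians):
On the way, in this order (a step that is already met when the one before it is completed fails the run):
1. every jar present stands upright in the tray (x of jar1 in the frame of tray between -0.072 and 0.072 m and y of jar1 in the frame of tray between -0.012 and 0.012 m and z of jar1 in the frame of tray between 0.01 and 0.022 m and angle between each of jar1, jar2, jar3, jar4's own z axis and vertical below 0.15 rad and x of jar2 in the frame of tray between -0.072 and 0.072 m and y of jar2 in the frame of tray between -0.012 and 0.012 m and z of jar2 in the frame of tray between 0.01 and 0.022 m and x of jar3 in the frame of tray between -0.072 and 0.072 m and y of jar3 in the frame of tray between -0.012 and 0.012 m and z of jar3 in the frame of tray between 0.01 and 0.022 m and x of jar4 in the frame of tray between -0.072 and 0.072 m and y of jar4 in the frame of tray between -0.012 and 0.012 m and z of jar4 in the frame of tray between 0.01 and 0.022 m), for 0.2 s.
2. the lid is fully down in the tray's rim, jars inside (all of step 1 and x of lid in the frame of tray between -0.005 and 0.005 m and y of lid in the frame of tray between -0.005 and 0.005 m and z of lid in the frame of tray between 0.013 and 0.019 m and angle between the x axis of lid and the x axis of tray, either way round below 0.07 rad and angle between lid's own z axis and vertical below 0.06 rad), for 0.2 s.
3. the closed box is locked on the dock plate (all of step 2 and x of tray in the frame of dock between -0.005 and 0.005 m and y of tray in the frame of dock between -0.005 and 0.005 m and z of tray in the frame of dock between 0.009 and 0.015 m and angle between the x axis of tray and the x axis of dock, either way round below 0.07 rad and angle between tray's own z axis and vertical below 0.06 rad), for 0.2 s.
4. the blue-lidded box is locked on the yellow lid (x of tray in the frame of dock between -0.005 and 0.005 m and y of tray in the frame of dock between -0.005 and 0.005 m and z of tray in the frame of dock between 0.009 and 0.015 m and angle between the x axis of tray and the x axis of dock, either way round below 0.07 rad and angle between each of tray, blue_box's own z axis and vertical below 0.06 rad and x of blue_box in the frame of lid between -0.005 and 0.005 m and y of blue_box in the frame of lid between -0.005 and 0.005 m and z of blue_box in the frame of lid between 0.053 and 0.059 m and angle between the x axis of blue_box and the x axis of lid, either way round below 0.07 rad), for 0.2 s.
5. the green-lidded box is locked on the blue-lidded box (all of step 4 and x of green_box in the frame of blue_box between -0.005 and 0.005 m and y of green_box in the frame of blue_box between -0.005 and 0.005 m and z of green_box in the frame of blue_box between 0.069 and 0.075 m and angle between the x axis of green_box and the x axis of blue_box, either way round below 0.07 rad and angle between green_box's own z axis and vertical below 0.06 rad), for 0.2 s.
At the end, for the whole second after the job is handed in: All jars present upright in the tray (within 72 mm along, 12 mm across its middle, 0.15 rad). Lid in tray, tray on dock, blue box on lid, green box on blue: each within 5 mm sideways, 3 mm in height, 0.07 rad in turn (either way round), 0.06 rad in tilt; at rest (all of step 2 and all of step 5 and linear speed of each of tray, lid, blue_box, green_box below 0.02 m/s); the robot touches nothing.
It fails at once if the mortar is moved more than 30 mm (distance of mortar from where it was at the start of the episode above 0.03 m).
It fails at once if the pestle is moved more than 30 mm (distance of pestle from where it was at the start of the episode above 0.03 m).
It fails at once if the beaker is moved more than 30 mm (distance of beaker from where it was at the start of the episode above 0.03 m).
It fails at once if the reagent is moved more than 30 mm (distance of reagent from where it was at the start of the episode above 0.03 m).
Of jar1, jar2, jar3, jar4 only 2 to 4 are there at a start; the rules pass over those that are not, and their reading is None.
At some moment in a run one of jar1, jar2, jar3, jar4, lid, blue_box, green_box may be knocked a few centimetres aside while the robot is not near it.
It also fails if it takes over 210 s, if anything falls off the work surface, if the arm or the gripper's body presses on something with over 40 N, if the wrist force passes 120 N, or if a joint passes its speed limit or range.

## Working session

There is one attempt and no reset: what is moved stays moved. The work goes in short steps, Python scripts to look and compute and a shell command to move; the robot and the scene stay as the last step left them, time stands still between calls to the robot, and variables do not carry over. Pictures are saved under pics/ and viewed, and the job is handed in when it is done.

```bash
mkdir -p pics; ls
python3 - <<'E'
from plant import sensors, cams
import cv2
print(sensors.get_state())
for n in ("scene","top"):
    c=cams.capture(n); print({k:v for k,v in c.items() if k!="image"})
    cv2.imwrite(f"pics/{n}0.png",c["image"][:,:,::-1])
E
```

```text
pics
{'time_s': 0.0, 'joints': array([-5.76922548e+01,  2.05906358e+01,  6.34435443e-01, -1.95154206e-02,
       -7.01356969e+01, -1.65055168e+01]), 'qd': array([-0.02565467, -0.08507731,  0.02179973, -0.16950041, -0.11076478,
       -0.0326702 ]), 'joint_torque': array([ 9.37901241e-04, -5.82718241e+01,  2.93059838e+01,  6.99734196e+00,
        6.71107948e-03, -2.29008247e-04]), 'tcp_pos': array([ 0.18363982, -0.6490384 ,  0.22563864]), 'eef_rot': array([  5.21720193,  89.90628882, 111.01278443]), 'contact_force': array([0.13087745, 0.67477987, 0.07595554]), 'moment': array([-0.03577255,  0.02756418, -0.07555512]), 'gripper_width': 0.08783042255885623}
{'fov_y': 44.34282023560238, 'cx': 311.3274941207399, 'cy': 206.2406842051666, 'D': array([0.03254559, 0.        , 0.        , 0.        , 0.        ]), 'xyz': array([ 1.27313298, -0.42157581,  0.89484892]), 'rotation': array([-135.76981046,    0.97057479,   58.16255216])}
{'fov_y': 48.530036618947676, 'cx': 315.7525160635895, 'cy': 203.0042308862116, 'D': array([-0.06284603,  0.        ,  0.        ,  0.        ,  0.        ]), 'xyz': array([ 0.37820419, -0.01122865,  1.44570039]), 'rotation': array([-1.72130090e+02, -1.87028670e-02, -8.92568477e+01])}
```

View pics/scene0.png

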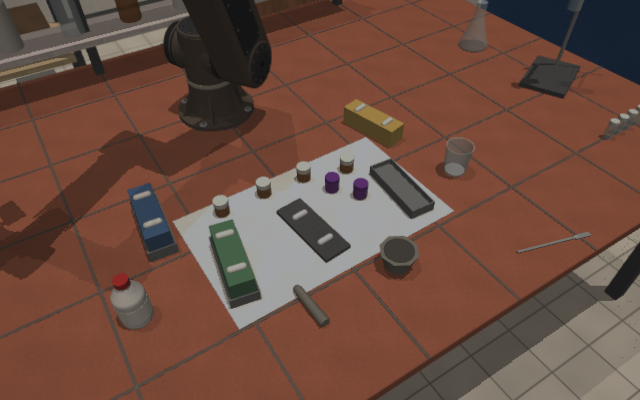

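View pics/top0.png

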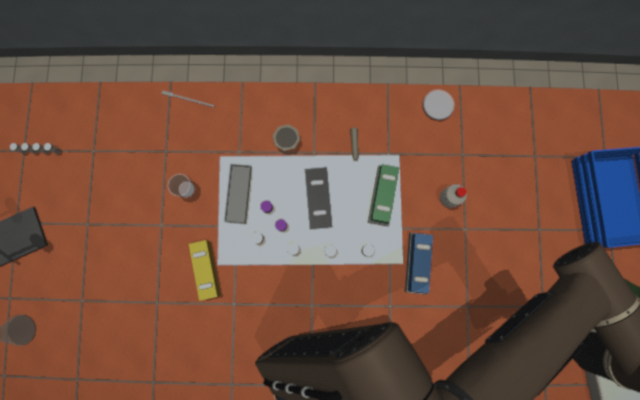

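The scene view shows four amber jars with white caps, at about (221,205), (264,187), (304,172) and (347,163). The two purple jars are decoys. It also shows the tray (400,187), dock (313,229), yellow lid (373,123), blue box (152,219) and green box (233,260). Next I'll build helpers that warp the views to metric planes.

```bash
cat > h.py <<'E'
import numpy as np, cv2
from scipy.spatial.transform import Rotation as R
from plant import sensors, cams
class C:
    def __init__(s,name):
        c=cams.capture(name); s.im=np.ascontiguousarray(c["image"][:,:,::-1]); s.name=name
        f=200/np.tan(np.radians(c["fov_y"]/2)); s.K=np.array([[f,0,c["cx"]],[0,f,c["cy"]],[0,0,1.]]); s.D=np.array(c["D"],float)
        s.t=np.array(c["xyz"]); s.R=R.from_euler("xyz",c["rotation"],degrees=True).as_matrix()
        rv=cv2.Rodrigues(s.R.T)[0]; s.rv=rv; s.tv=-s.R.T@s.t
    def proj(s,P): return cv2.projectPoints(np.asarray(P,float).reshape(-1,3),s.rv,s.tv,s.K,s.D)[0].reshape(-1,2)
    def back(s,uv,z):
        n=cv2.undistortPoints(np.asarray(uv,float).reshape(-1,1,2),s.K,s.D).reshape(-1,2)
        d=np.c_[n,np.ones(len(n))]@s.R.T
        return s.t+d*((z-s.t[2])/d[:,2])[:,None]
    def ortho(s,z,x0,x1,y0,y1,res=0.001):
        # image: up=+x, left=+y
        xs=np.arange(x1,x0,-res); ys=np.arange(y1,y0,-res)
        X,Y=np.meshgrid(xs,ys,indexing="ij")
        p=s.proj(np.c_[X.ravel(),Y.ravel(),np.full(X.size,z)]).astype(np.float32).reshape(X.shape+(2,))
        return cv2.remap(s.im,p[...,0],p[...,1],cv2.INTER_LINEAR)
E
python3 - <<'E'
from h import *
t=C("top"); s=C("scene"); print(t.R,s.R)
np.set_printoptions(precision=4,suppress=True)
T={"tray":((238,194),.03),"dock":((318,198),.012),"green":((384,194),.072),"blue":((420,264),.072),"lid":((203,270),.056),"j1":((258,239),.046),"j2":((294,250),.046),"j3":((331,251),.046),"j4":((369,251),.046),"p1":((267,207),.046),"p2":((281,226),.046)}
for k,(uv,z) in T.items(): print(k,t.back(uv,z)[0][:2])
S={"tray":((400,187),.03),"dock":((313,229),.012),"green":((233,257),.072),"blue":((149,215),.072),"lid":((373,118),.056),"j4":((221,200),.046),"j3":((264,182),.046),"j2":((304,167),.046),"j1":((347,158),.046)}
for k,(uv,z) in S.items(): print(k,s.back(uv,z)[0][:2])
E
```

```text
[[ 1.29700896e-02 -9.90497605e-01  1.36917027e-01]
 [-9.99915832e-01 -1.28926236e-02  1.45259622e-03]
 [ 3.26426604e-04 -1.36924343e-01 -9.90581454e-01]] [[ 0.52743548  0.60250502 -0.59899877]
 [ 0.84942621 -0.38802245  0.35765023]
 [-0.01693892 -0.69744267 -0.71644036]]
tray [0.6    0.2428]
dock [ 0.593  -0.0163]
green [ 0.5994 -0.2231]
blue [ 0.3825 -0.3329]
lid [0.3551 0.3392]
j1 [0.4547 0.1715]
j2 [0.4218 0.0572]
j3 [ 0.4201 -0.059 ]
j4 [ 0.4216 -0.1785]
p1 [0.5568 0.1458]
p2 [0.4968 0.0998]
tray [0.6142 0.2358]
dock [ 0.602  -0.0177]
green [ 0.623  -0.2308]
blue [ 0.4061 -0.341 ]
lid [0.367  0.3332]
j4 [ 0.4253 -0.1729]
j3 [ 0.4253 -0.0536]
j2 [0.4312 0.0617]
j1 [0.4626 0.1766]
```

Run:
```python
from h import *
t=C("top"); s=C("scene")
def grid(c,z,x0,x1,y0,y1,res=.0015,k=1):
    o=c.ortho(z,x0,x1,y0,y1,res)
    return o
a=cv2.resize(t.im[150:310,180:460],None,fx=2.8,fy=2.8,interpolation=cv2.INTER_CUBIC)
cv2.imwrite("pics/topz0.png",a)
b=cv2.resize(s.im[80:330,100:480],None,fx=2.1,fy=2.1,interpolation=cv2.INTER_CUBIC)
cv2.imwrite("pics/scz0.png",b)
E=R.from_euler("xyz",sensors.get_state()["eef_rot"],degrees=True).as_matrix(); print(E.round(3))
```

```text
[[-0.    -0.962 -0.272]
 [ 0.001 -0.272  0.962]
 [-1.     0.     0.001]]
```

View pics/topz0.png

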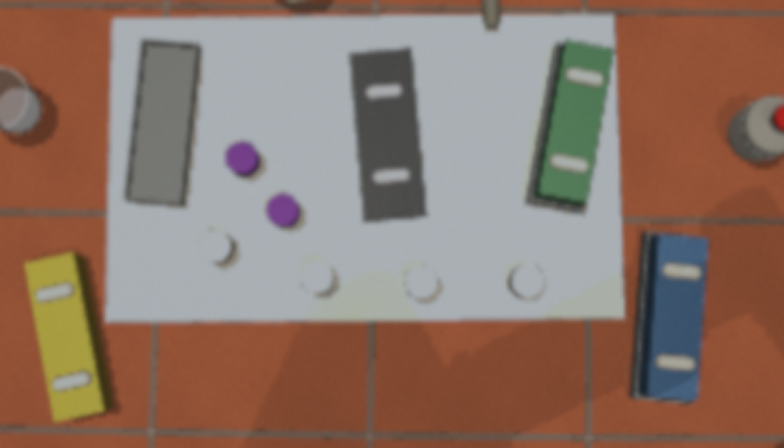

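View pics/scz0.png

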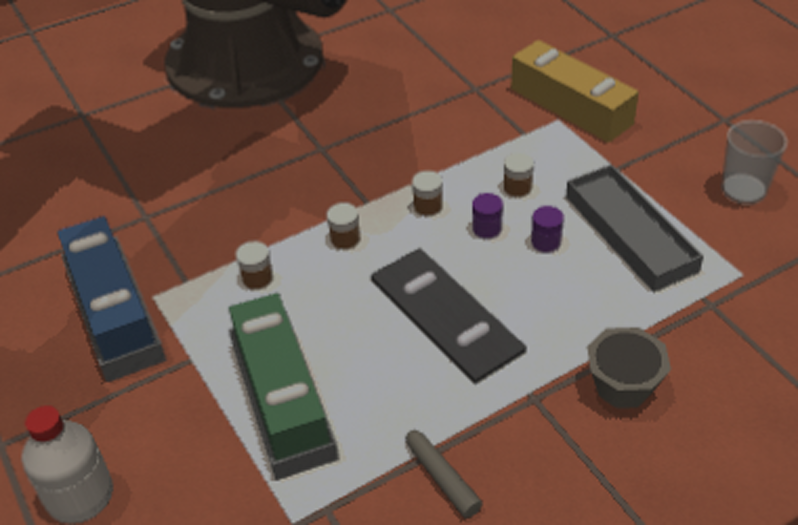

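```bash
cat > fit0.py <<'E'
from h import *
from scipy.optimize import least_squares
np.set_printoptions(precision=4,suppress=True)
t=C("top"); s=C("scene")
ft=lambda q:(np.array(q)+.5)/2.8-.5+[180,150]
fs=lambda q:(np.array(q)+.5)/2.1-.5+[100,80]
O={"tray":(190,67,.03,[(143,41),(200,45),(185,206),(127,201)],[(567,181),(611,167),(700,251),(655,277)]),
"dock":(200,74,.012,[(350,54),(410,49),(426,215),(364,221)],[(372,276),(420,250),(525,345),(476,375)]),
"green":(179,56,.072,[(567,41),(612,45),(585,207),(539,200)],[(230,305),(280,294),(327,431),(277,457)]),
"blue":(179,56,.072,[(657,234),(708,238),(694,402),(644,397)],[(59,232),(104,217),(152,318),(104,345)]),
"lid":(179,56,.056,[(25,264),(75,252),(105,410),(55,421)],[(512,58),(540,42),(637,92),(611,115)])}
def corners(p,L,W,z):
    c,sn=np.cos(p[2]),np.sin(p[2]); q=np.array([[1,1],[1,-1],[-1,-1],[-1,1]])*[L/2000,W/2000]
    return np.c_[p[0]+c*q[:,0]-sn*q[:,1],p[1]+sn*q[:,0]+c*q[:,1],np.full(4,z)]
def fitc(L,W,z,obs):
    # obs list of (cam,pts4); all cyclic orders
    c0=obs[0][0].back(obs[0][1],z)[:,:2].mean(0); best=None
    import itertools
    d=obs[0][0].back(obs[0][1],z)[:,:2]; 
    for ks in itertools.product(range(4),repeat=len(obs)):
        for y0 in (0,):
            f=lambda p:np.r_[tuple((c.proj(corners(p,L,W,z))-np.roll(q,k,0)).ravel() for (c,q),k in zip(obs,ks))]
            r=least_squares(f,[*c0,y0])
            if best is None or r.cost<best[0]: best=(r.cost,r.x,np.abs(r.fun).max())
    return best
if __name__=="__main__":
  vt,vs=t.im.copy(),s.im.copy()
  for k,(L,W,z,a,b) in O.items():
    A=(t,ft(a));B=(s,fs(b))
    rb=fitc(L,W,z,[A,B]); ra=fitc(L,W,z,[A]); rs=fitc(L,W,z,[B])
    g=lambda r:(r[1]*[1e3,1e3,57.3]).round(1)
    print(k,g(rb),"max px",rb[2].round(1),"| top",g(ra),"| scene",g(rs))
  J={"j1":((217,244),(518,161)),"j2":((318,276),(427,179)),"j3":((421,281),(343,212)),"j4":((527,281),(254,250)),"p1":((242,158),(487,201)),"p2":((282,210),(547,214))}
  for k,(a,b) in J.items():
    print(k,(t.back(ft(a),.046)[0,:2]*1e3).round(1),(s.back(fs(b),.046)[0,:2]*1e3).round(1))
E
python3 fit0.py
```

```text
tray [602.6 244.5  -3.7] max px 2.3 | top [601.9 242.4 176.6] | scene [ 602.5  246.3 -184. ]
dock [ 594.6  -15.9 -174.1] max px 1.8 | top [ 594.6  -16.4 -174.2] | scene [594.5 -15.5   6. ]
green [ 610.8 -229.4  -10.7] max px 8.0 | top [ 601.2 -227.4  170.2] | scene [ 617.9 -230.9  -11.1]
blue [ 389.5 -336.    -3.9] max px 4.1 | top [ 385.8 -336.3   -5.6] | scene [ 394.1 -336.4   -3. ]
lid [356.7 339.8  12.9] max px 1.6 | top [355.9 339.8  13.4] | scene [ 358.3  339.1 -167.9]
j1 [461.5 174.3] [456.3 179.1]
j2 [427.2  59.7] [423.   63.8]
j3 [423.1 -56. ] [419.6 -53.3]
j4 [ 424.6 -175. ] [ 421.  -171.7]
p1 [559.6 148.8] [497.9 104.3]
p2 [501.  101.8] [556.6 152. ]
```

Run:
```python
from h import *
s=cv2.imread("pics/scene0.png"); t=cv2.imread("pics/top0.png")
z=lambda im,x,y,w,h,k:cv2.resize(im[y:y+h,x:x+w],None,fx=k,fy=k,interpolation=cv2.INTER_NEAREST)
a=z(s,200,215,70,90,5); b=z(s,125,180,60,80,5)
b=cv2.copyMakeBorder(b,0,50,0,0,0)
cv2.imwrite("pics/gb_s.png",np.hstack([a,b]))
a=z(t,363,158,42,72,7); b=z(t,403,228,36,72,7)
cv2.imwrite("pics/gb_t.png",np.hstack([a,b]))
```

```text
(no output)
```

View pics/gb_s.png

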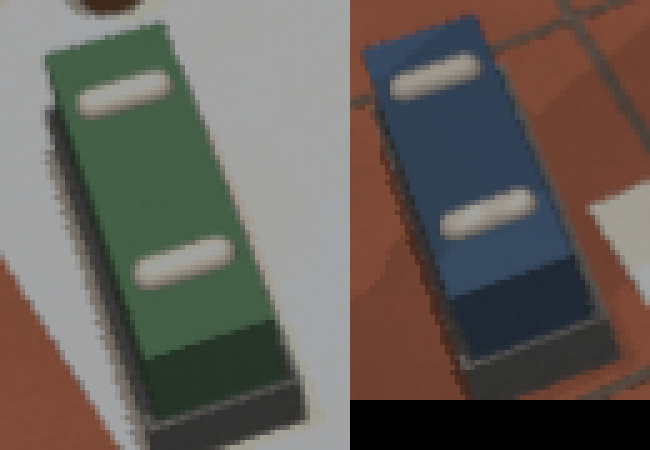

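View pics/gb_t.png

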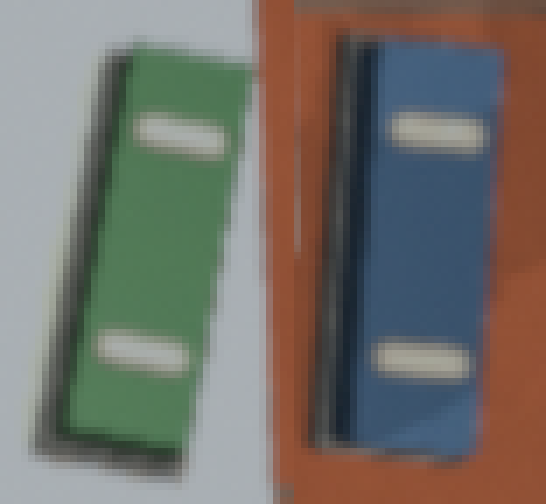

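Run:
```python
from fit0 import *
m=lambda q,k,o:(np.array(q)+.5)/k-.5+o
for k,a,b in (("green",m([(136,45),(252,66),(188,446),(64,432)],7,[363,158]),m([(45,55),(165,25),(275,320),(147,357)],5,[200,215])),
 ("blue",m([(84,42),(210,50),(182,460),(62,440)],7,[403,228]),m([(13,47),(128,15),(224,257),(104,297)],5,[125,180]))):
    A=(t,a);B=(s,b)
    g=lambda r:(r[1]*[1e3,1e3,57.3]).round(1)
    rb=fitc(179,56,.072,[A,B]);print(k,g(rb),rb[2].round(2),g(fitc(179,56,.072,[A])),g(fitc(179,56,.072,[B])))
im=s.im
z=lambda im,x,y,w,h,k:cv2.resize(im[y:y+h,x:x+w],None,fx=k,fy=k,interpolation=cv2.INTER_NEAREST)
a=np.hstack([z(s.im,x,y,26,30,7) for x,y in ((334,150),(291,158),(251,174),(208,192))])
b=np.hstack([z(t.im,x,y,26,26,7) for x,y in ((245,226),(281,237),(318,238),(356,238))])
cv2.imwrite("pics/jars.png",np.vstack([a,b]))
```

```text
green [ 604.3 -227.6  169.5] 0.82 [ 603.8 -227.8  -10.2] [ 604.7 -227.5  -10.6]
blue [ 386.3 -337.8 -185. ] 1.03 [ 386.3 -338.7   -4.6] [ 386.2 -337.3   -5.2]
```

View pics/jars.png

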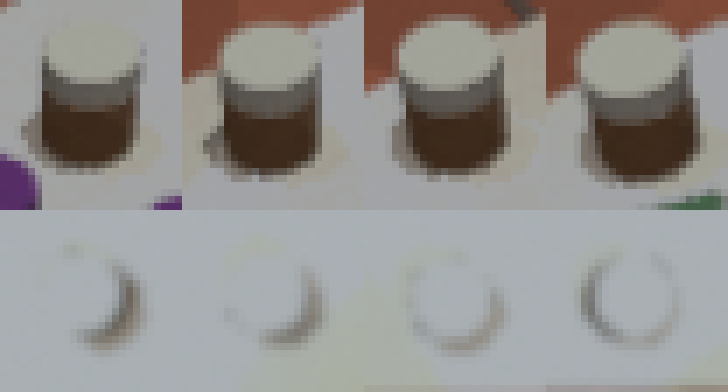

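Run:
```python
from fit0 import *
for n,o,q,w in (("j1",(334,150),(90,51),0),("j2",(291,158),(87,54),0),("j3",(251,174),(86,53),0),("j4",(208,192),(88,57),0)):
    print(n,(s.back((np.array(q)+.5)/7-.5+o,.046)[0,:2]*1e3).round(1))
# circles overlaid on both
ang=np.linspace(0,2*np.pi,40)
J={"j1":(459,176),"j2":(426,61),"j3":(422,-55),"j4":(423,-173)}
for c,ws in ((s,((334,150),(291,158),(251,174),(208,192))),(t,((245,226),(281,237),(318,238),(356,238)))):
    out=[]
    for (x,y),p in zip(ws,J.values()):
        k=8; im=cv2.resize(c.im[y:y+28,x:x+24],None,fx=k,fy=k,interpolation=cv2.INTER_NEAREST)
        for z in (0,.046):
            P=np.c_[p[0]/1e3+.019*np.cos(ang),p[1]/1e3+.019*np.sin(ang),0*ang+z]
            q=((c.proj(P)-[x,y]+.5)*k-.5).astype(int); cv2.polylines(im,[q],True,(0,0,255) if z else (255,0,0),1)
        out.append(im)
    cv2.imwrite(f"pics/jo_{c.name}.png",np.hstack(out))
```

```text
j1 [457.9 178. ]
j2 [424.  63.]
j3 [420.8 -54.6]
j4 [ 423.3 -174.2]
```

View pics/jo_scene.png

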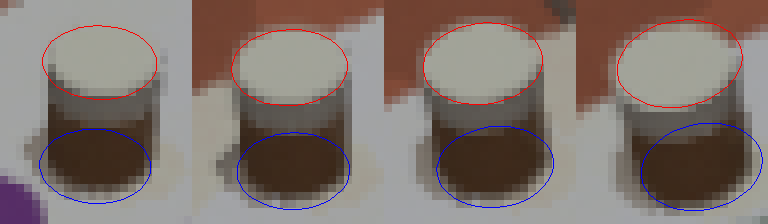

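View pics/jo_top.png

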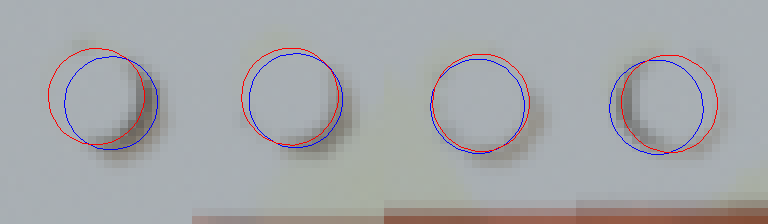

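The top and scene fits agree to within about 2 mm for the boxes, dock and lid, and within about 5 mm for the jars. Now a planner helper that gives deltas in tool axes, starting with jar 4.

```bash
cat > go.py <<'E'
import sys, numpy as np
from plant import sensors
from scipy.spatial.transform import Rotation as R
s=sensors.get_state(); E=R.from_euler("xyz",s["eef_rot"],degrees=True).as_matrix(); p=s["tcp_pos"]
za=np.degrees(np.arctan2(E[1,2],E[0,2]))
print("t %.2f tcp(mm)"%s["time_s"],(p*1e3).round(1),"zang %.1f"%za,"tilt",(E[2,:]).round(4),"w(mm) %.1f"%(s["gripper_width"]*1e3),"F",s["contact_force"].round(1),"j",s["joints"].round(0))
a=[float(v) for v in sys.argv[1:]]
for i in range(0,len(a),4):
    x,y,z,g=a[i:i+4]; d=E.T@(np.array([x,y,z])/1e3-p)*100
    u=(za-g+90)%180-90
    print("-> tool cm",d.round(2),"turn %.1f"%u)
E
python3 go.py 423.5 -174.5 120 86.3 423.5 -174.5 20 86.3
```

```text
t 0.60 tcp(mm) [ 183.8 -649.5  226.6] zang 105.8 tilt [-1. -0.  0.] w(mm) 87.6 F [0.2 0.5 0. ] j [-58.  21.   1.  -0. -70. -17.]
-> tool cm [ 10.66 -36.    39.17] turn 19.5
-> tool cm [ 20.66 -36.    39.17] turn 19.5
```

```bash
python3 -m handwheel '[0,-4,4.4,2, 0,-8,8.8,5, 0,-12,13.2,8, 0,-16,17.6,11, 0,-20,22,14, 2,-24,26.2,17, 4,-28,30.5,19.5, 7,-32,34.8,19.5, 10,-36,39.2,19.5, 10,-36,39.2,19.5]' 8.76 20; python3 go.py 423.5 -174.5 120 86.3 423.5 -174.5 20 86.3
```

```text
time_s: 1.85
tcp_pos: [0.4237, -0.1717, 0.1252]
eef_rot: [87.8, 89.9, 174.3]
contact_force: [-0.7, -1.0, 1.0]
gripper_width: 0.0875
t 1.85 tcp(mm) [ 423.7 -171.7  125.2] zang 86.5 tilt [-1.e+00  2.e-03  1.e-04] w(mm) 87.5 F [-0.7 -1.   1. ] j [  3.   5. -34.  -0. -51. -96.]
-> tool cm [ 0.52  0.01 -0.28] turn 0.2
-> tool cm [10.52 -0.02 -0.29] turn 0.2
```

Run:
```python
from h import *
t=C("top"); s=C("scene")
cv2.imwrite("pics/s1.png",cv2.resize(s.im[80:330,100:480],None,fx=2.1,fy=2.1))
```

```text
(no output)
```

View pics/s1.png

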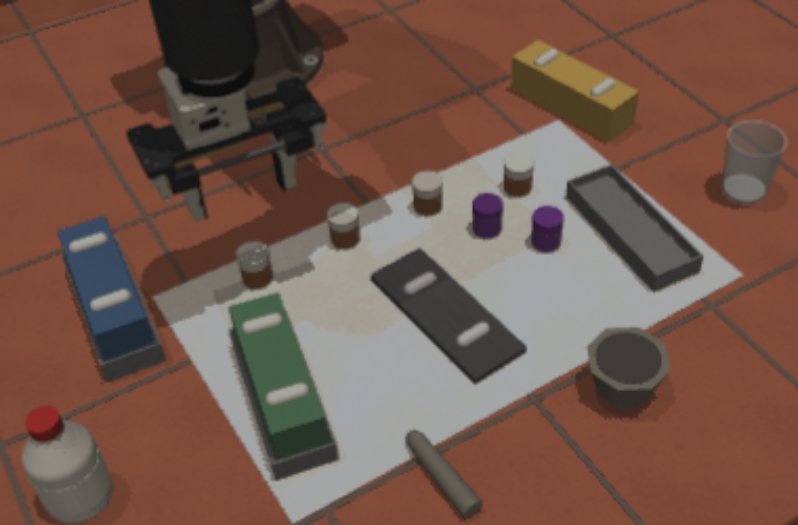

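```bash
python3 -m handwheel '[2,0,-0.25,0, 4,0,-0.25,0, 6,0,-0.25,0, 8,0,-0.25,0, 9.5,0,-0.25,0, 10.5,0,-0.25,0, 10.5,0,-0.25,0, 10.5,0,-0.25,0, 10.5,0,-0.25,0, 10.5,0,-0.25,0]'
python3 - <<'E'
from h import *
t=C("top"); s=C("scene")
cv2.imwrite("pics/s2.png",np.hstack([cv2.resize(s.im[170:250,170:260],None,fx=4.4,fy=4.4),cv2.resize(t.im[210:290,330:420],None,fx=4.4,fy=4.4)]))
E
python3 go.py 423.5 -174.5 20 86.3
```

```text
time_s: 3.2
tcp_pos: [0.4236, -0.1767, 0.022]
eef_rot: [-85.3, 90.0, 1.0]
contact_force: [0.5, -0.6, 0.7]
gripper_width: 0.0875
t 3.30 tcp(mm) [ 423.4 -176.7   21.8] zang 86.3 tilt [-1.e+00 -4.e-04  1.e-04] w(mm) 87.9 F [-0.8 -0.1 -0.6] j [  2.  15. -41.  -0. -35. -96.]
-> tool cm [0.18 0.01 0.22] turn 0.0
```

View pics/s2.png

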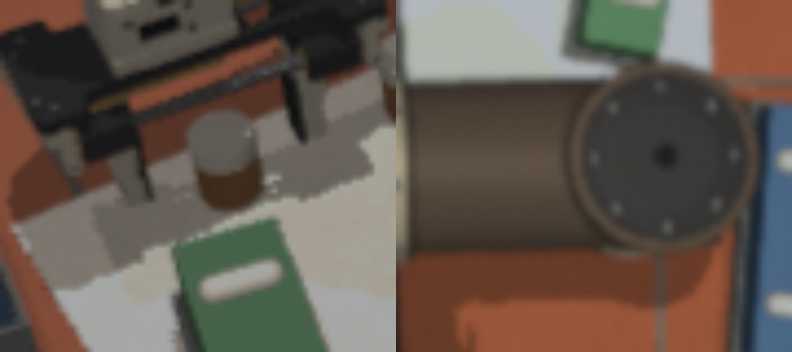

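```bash
python3 -m handwheel '[0.2,0,0.2,0, 0.2,0,0.2,0, 0.2,0,0.2,0, 0.2,0,0.2,0, 0.2,0,0.2,0, 0.2,0,0.2,0, 0.2,0,0.2,0, -2,0,0.2,0, -6,0,0.2,0, -10,0,0.2,0]' 3 20; python3 go.py 602.6 244.5 110 86.3
```

```text
time_s: 4.55
tcp_pos: [0.4229, -0.1747, 0.1224]
eef_rot: [90.6, 89.9, 176.9]
contact_force: [0.8, 0.1, -1.4]
gripper_width: 0.0378
t 4.55 tcp(mm) [ 422.9 -174.7  122.4] zang 86.3 tilt [-1.      0.0011 -0.    ] w(mm) 37.8 F [ 0.8  0.1 -1.4] j [  2.   6. -34.  -0. -50. -96.]
-> tool cm [  1.23 -15.23  43.  ] turn -0.0
```

Run:
```python
from h import *
t=C("top"); s=C("scene")
z=lambda im,x,y,w,h,k:cv2.resize(im[y:y+h,x:x+w],None,fx=k,fy=k,interpolation=cv2.INTER_NEAREST)
a=z(t.im,220,158,36,72,7); b=z(s.im,365,155,74,66,7)
cv2.imwrite("pics/tray3.png",np.hstack([cv2.copyMakeBorder(x,0,510-x.shape[0],0,0,0) for x in (a,b)]))
```

```text
(no output)
```

View pics/tray3.png

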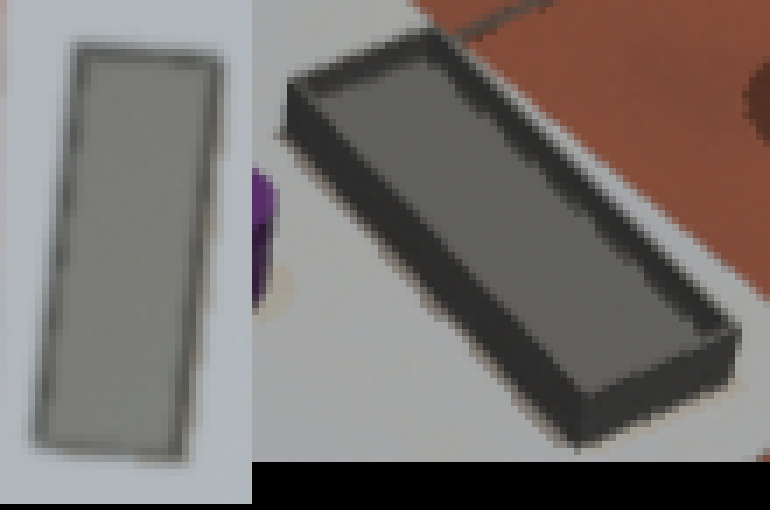

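Run:
```python
from fit0 import *
m=lambda q,k,o:(np.array(q)+.5)/k-.5+o
A=(t,m([(72,42),(223,56),(187,459),(31,445)],7,[220,158]));B=(s,m([(35,79),(186,29),(490,328),(328,397)],7,[365,155]))
g=lambda r:(r[1]*[1e3,1e3,57.3]).round(1)
rb=fitc(190,67,.03,[A,B]);print(g(rb),rb[2].round(2),g(fitc(190,67,.03,[A])),g(fitc(190,67,.03,[B])))
p=rb[1]; c,sn=np.cos(p[2]),np.sin(p[2])
for x in (-63,-21,21,63): print(x,(p[:2]*1e3+x*np.array([c,sn])).round(1))
```

```text
[ 603.9  245.  -183.9] 1.65 [603.  243.3  -3.4] [604.2 246.3  -4.4]
-63 [666.8 240.7]
-21 [624.9 243.5]
21 [583.  246.4]
63 [541.1 249.3]
```

```bash
python3 go.py 666.8 240.7 110 86.1 666.8 240.7 36 86.1
```

```text
t 4.75 tcp(mm) [ 423.6 -174.6  122. ] zang 86.3 tilt [-1.0e+00 -1.8e-03  5.0e-04] w(mm) 37.7 F [-0.4  0.3 -0.3] j [  2.   6. -34.  -0. -50. -96.]
-> tool cm [  1.26 -21.58  43.02] turn 0.2
-> tool cm [  8.66 -21.56  43.02] turn 0.2
```

```bash
python3 -m handwheel '[0,-2.5,5,0.2, 0,-5,10,0.2, 0,-7.5,15,0.2, 0,-10,20,0.2, 0,-12.5,25,0.2, 0,-15,30,0.2, 0,-17.5,35,0.2, 0,-20,40,0.2, 0,-21.6,43,0.2, 1,-21.6,43,0.2]'; python3 go.py 666.8 240.7 110 86.1 666.8 240.7 36 86.1
```

```text
time_s: 6.0
tcp_pos: [0.667, 0.2424, 0.1088]
eef_rot: [126.3, 89.9, -147.5]
contact_force: [-0.6, -0.5, -1.2]
gripper_width: 0.0375
t 6.00 tcp(mm) [667.  242.4 108.8] zang 86.2 tilt [-1.      0.0016 -0.0011] w(mm) 37.5 F [-0.6 -0.5 -1.2] j [  36.   29.   -3.   -0.  -59. -129.]
-> tool cm [-0.12  0.01 -0.17] turn 0.1
-> tool cm [ 7.28  0.   -0.16] turn 0.1
```

```bash
python3 -m handwheel '[0,0,0,0, 0,0,0,0, 0,0,0,0, 0,0,0,0, 0,0,0,0, 0,0,0,0, 0,0,0,0, 0,0,0,0, 0,0,0,0, 0,0,0,0]' >/dev/null; python3 go.py 666.8 240.7 110 86.1 666.8 240.7 36 86.1;  python3 - <<'E'
from h import *
t=C("top"); s=C("scene")
z=lambda im,x,y,w,h,k:cv2.resize(im[y:y+h,x:x+w],None,fx=k,fy=k,interpolation=cv2.INTER_CUBIC)
a=z(t.im,200,140,80,100,4); b=z(s.im,350,120,110,110,4)
cv2.imwrite("pics/p4.png",np.hstack([cv2.copyMakeBorder(x,0,510-x.shape[0],0,0,0) for x in (a,b)]))
E
```

```text
t 7.25 tcp(mm) [666.7 240.4 111.5] zang 86.1 tilt [-1.  0. -0.] w(mm) 37.3 F [-0.   0.1 -0.1] j [  36.   28.   -3.    0.  -59. -129.]
-> tool cm [ 0.15 -0.01  0.03] turn 0.0
-> tool cm [ 7.55 -0.01  0.03] turn 0.0
```

View pics/p4.png

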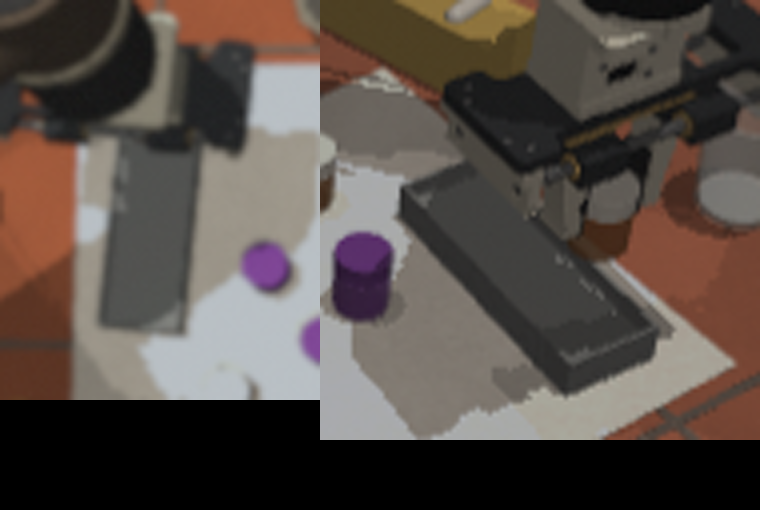

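```bash
python3 -m handwheel '[2,0,0,0, 4,0,0,0, 5.5,0,0,0, 6.5,0,0,0, 7,0,0,0, 7.3,0,0,0, 7.5,0,0,0, 7.5,0,0,0, 7.5,0,0,0, 7.5,0,0,0]'; python3 go.py 666.8 240.7 36 86.1
```

```text
time_s: 8.6
tcp_pos: [0.6668, 0.2405, 0.0368]
eef_rot: [-56.1, 90.0, 30.0]
contact_force: [0.4, 0.7, -0.7]
gripper_width: 0.0376
t 8.60 tcp(mm) [666.8 240.5  36.8] zang 86.1 tilt [-1.e+00 -3.e-04  2.e-04] w(mm) 37.6 F [ 0.4  0.7 -0.7] j [  36.   32.   -7.    0.  -51. -129.]
-> tool cm [0.08 0.   0.02] turn 0.0
```

```bash
python3 -m handwheel '[0.1,0,0,0, 0.1,0,0,0, 0.1,0,0,0, 0.1,0,0,0, 0.1,0,0,0, -1,0,0,0, -4,0,0,0, -8,0,0,0, -10,0,0,0, -10,0,0,0]' 6.5; python3 go.py 421.5 -55 110 86.1 421.5 -55 20 86.1
```

```text
time_s: 9.85
tcp_pos: [0.6679, 0.241, 0.1398]
eef_rot: [-56.1, 89.7, 30.0]
contact_force: [0.4, -0.1, -0.5]
gripper_width: 0.065
t 9.85 tcp(mm) [667.9 241.  139.8] zang 86.1 tilt [-1.     -0.0039  0.0026] w(mm) 65.0 F [ 0.4 -0.1 -0.5] j [  36.   27.   -1.    0.  -62. -129.]
-> tool cm [  2.8   22.59 -31.21] turn 0.0
-> tool cm [ 11.8   22.62 -31.24] turn 0.0
```

Now jar 3. On the way I look at the tray.

```bash
python3 -m handwheel '[0,3.5,-5,0, 0,7,-10,0, 0,10.5,-15,0, 0,14,-20,0, 0,18,-25,0, 0,20.5,-28.5,0, 0,22.6,-31.2,0, 1,22.6,-31.2,0, 2,22.6,-31.2,0, 2,22.6,-31.2,0]' 8.76
python3 - <<'E'
from h import *
t=C("top"); s=C("scene")
z=lambda im,x,y,w,h,k:cv2.resize(im[y:y+h,x:x+w],None,fx=k,fy=k,interpolation=cv2.INTER_NEAREST)
a=z(t.im,220,158,40,72,7); b=z(s.im,365,145,74,66,7)
cv2.imwrite("pics/tray5.png",np.hstack([cv2.copyMakeBorder(x,0,510-x.shape[0],0,0,0) for x in (a,b)]))
cv2.imwrite("pics/s5.png",s.im)
E
python3 go.py 421.5 -55 20 86.1
```

```text
time_s: 11.1
tcp_pos: [0.4198, -0.0552, 0.1154]
eef_rot: [110.3, 89.9, -163.6]
contact_force: [0.1, 0.2, 0.2]
gripper_width: 0.0876
t 11.20 tcp(mm) [420.3 -55.1 116.2] zang 86.1 tilt [-1.e+00  1.e-03 -6.e-04] w(mm) 87.6 F [-0.2  0.9  0.8] j [  19.    3.  -38.    0.  -49. -113.]
-> tool cm [ 9.62 -0.12  0.02] turn 0.0
```

View pics/tray5.png

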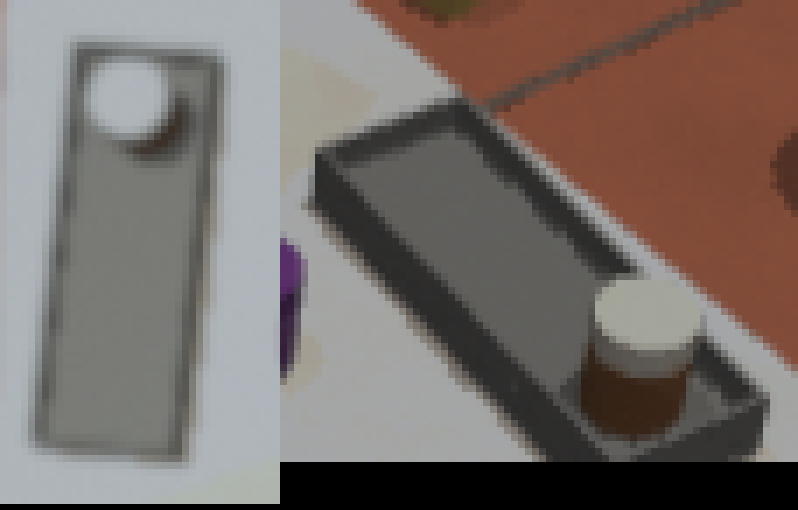

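View pics/s5.png

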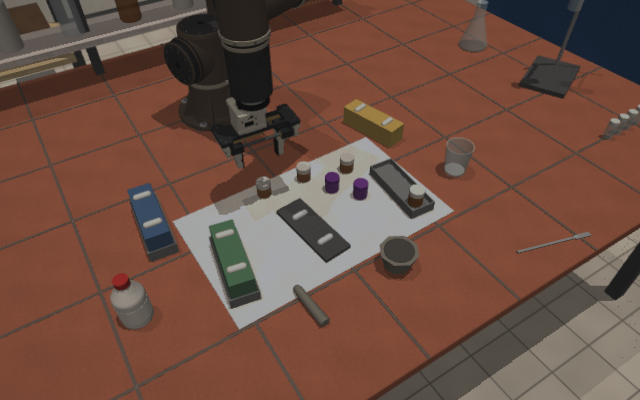

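```bash
cat > rel.py <<'E'
from fit0 import *
def rel(p,tp):
    c,sn=np.cos(tp[2]),np.sin(tp[2]); d=np.array(p)-tp[:2]; return np.array([c*d[0]+sn*d[1],-sn*d[0]+c*d[1]])
m=lambda q,k,o:(np.array(q)+.5)/k-.5+o
TT=np.array([.603,.2433,np.radians(-3.6)]); TS=np.array([.6042,.2463,np.radians(-4.2)])
E
python3 - <<'E'
from rel import *
a=t.back(m((129,97),7,[220,158]),.062)[0,:2]; b=s.back(m((368,313),7,[365,145]),.062)[0,:2]
print(a,b,rel(a,TT)*1e3,rel(b,TS)*1e3)
E
```

```text
[0.6678 0.2399] [0.6674 0.2412] [64.892   0.6511] [63.3859 -0.4643]
```

```bash
python3 -m handwheel '[2.5,-0.1,0,0, 5,-0.1,0,0, 7,-0.1,0,0, 8.5,-0.1,0,0, 9.2,-0.1,0,0, 9.6,-0.1,0,0, 9.6,-0.1,0,0, 9.6,-0.1,0,0, 9.6,-0.1,0,0, 9.6,-0.1,0,0]'; python3 go.py 421.5 -55 20 86.1
python3 -m handwheel '[0,0,0,0, 0,0,0,0, 0,0,0,0, 0,0,0,0, 0,0,0,0, 0,0,0,0, -2,0,0,0, -6,0,0,0, -9,0,0,0, -9,0,0,0]' 3 20; python3 go.py 624.9 243.5 110 86.1 624.9 243.5 36.5 86.1
```

```text
time_s: 12.55
tcp_pos: [0.4211, -0.0555, 0.0208]
eef_rot: [-67.6, 90.0, 18.5]
contact_force: [-0.4, 0.5, -0.1]
gripper_width: 0.0874
t 12.55 tcp(mm) [421.1 -55.5  20.8] zang 86.1 tilt [-1.e+00 -5.e-04  2.e-04] w(mm) 87.4 F [-0.4  0.5 -0.1] j [  19.   12.  -45.    0.  -33. -113.]
-> tool cm [ 0.08 -0.03  0.06] turn 0.0
time_s: 13.8
tcp_pos: [0.4225, -0.0551, 0.1126]
eef_rot: [-70.3, 89.7, 15.8]
contact_force: [0.2, 0.2, -0.1]
gripper_width: 0.0372
t 13.80 tcp(mm) [422.5 -55.1 112.6] zang 86.1 tilt [-1.     -0.0045  0.0016] w(mm) 37.2 F [ 0.2  0.2 -0.1] j [  19.    3.  -39.    0.  -48. -113.]
-> tool cm [  0.4  -18.17  31.16] turn 0.0
-> tool cm [  7.74 -18.14  31.15] turn 0.0
```

```bash
python3 -m handwheel '[0,-3,5.2,0, 0,-6,10.4,0, 0,-9,15.6,0, 0,-12,20.8,0, 0,-15,26,0, 0,-18.1,31.1,0, 0,-18.1,31.1,0, 2,-18.1,31.1,0, 4,-18.1,31.1,0, 4,-18.1,31.1,0]'; python3 go.py 624.9 243.5 36.5 86.1
```

```text
time_s: 15.05
tcp_pos: [0.6208, 0.2409, 0.0678]
eef_rot: [125.8, 89.7, -148.2]
contact_force: [0.3, 0.5, -1.5]
gripper_width: 0.0373
t 15.05 tcp(mm) [620.8 240.9  67.8] zang 86.1 tilt [-1.      0.0042 -0.003 ] w(mm) 37.3 F [ 0.3  0.5 -1.5] j [  38.   27.  -11.   -0.  -52. -132.]
-> tool cm [ 3.13 -0.4   0.3 ] turn -0.0
```

```bash
python3 -m handwheel '[0,0,0,0, 0,0,0,0, 1,0,0,0, 1,0,0,0, 1,0,0,0, 1,0,0,0, 1,0,0,0, 1,0,0,0, 1,0,0,0, 1,0,0,0]'; python3 go.py 624.9 243.5 36.5 86.1
```

```text
time_s: 16.3
tcp_pos: [0.6227, 0.2424, 0.0606]
eef_rot: [-123.6, 90.0, -37.5]
contact_force: [-0.2, -0.9, -0.9]
gripper_width: 0.0376
t 16.30 tcp(mm) [622.7 242.4  60.6] zang 86.1 tilt [-1. -0. -0.] w(mm) 37.6 F [-0.2 -0.9 -0.9] j [  38.   28.  -11.    0.  -51. -132.]
-> tool cm [ 2.41 -0.21  0.12] turn 0.0
```

```bash
python3 -m handwheel '[0.5,-0.2,0.1,0, 1,-0.2,0.1,0, 1.5,-0.2,0.1,0, 2,-0.2,0.1,0, 2.2,-0.2,0.1,0, 2.4,-0.2,0.1,0, 2.4,-0.2,0.1,0, 2.4,-0.2,0.1,0, 2.4,-0.2,0.1,0, 2.4,-0.2,0.1,0]'; python3 go.py 624.9 243.5 36.5 86.1
python3 -m handwheel '[0,0,0,0, 0,0,0,0, 0,0,0,0, 0,0,0,0, 0,0,0,0, -1,0,0,0, -4,0,0,0, -8,0,0,0, -8,0,0,0, -8,0,0,0]' 6.5; python3 go.py 425 61.5 110 86.1 425 61.5 20 86.1
```

```text
time_s: 17.55
tcp_pos: [0.6248, 0.2433, 0.0366]
eef_rot: [-50.4, 90.0, 35.7]
contact_force: [0.4, -0.1, 0.1]
gripper_width: 0.0375
t 17.55 tcp(mm) [624.8 243.3  36.6] zang 86.1 tilt [-1.e+00 -1.e-04  1.e-04] w(mm) 37.5 F [ 0.4 -0.1  0.1] j [  38.   29.  -12.    0.  -48. -132.]
-> tool cm [ 0.01 -0.    0.02] turn 0.0
time_s: 18.8
tcp_pos: [0.6247, 0.2433, 0.1171]
eef_rot: [-29.4, 90.0, 56.7]
contact_force: [-0.1, 0.1, -0.9]
gripper_width: 0.0651
t 18.80 tcp(mm) [624.7 243.3 117.1] zang 86.1 tilt [-1.e+00 -4.e-04  7.e-04] w(mm) 65.1 F [-0.1  0.1 -0.9] j [  38.   25.   -8.   -0.  -57. -132.]
-> tool cm [  0.69  18.68 -19.5 ] turn -0.0
-> tool cm [  9.69  18.69 -19.5 ] turn -0.0
```

```bash
python3 -m handwheel '[0,4,-4.2,0, 0,8,-8.4,0, 0,12,-12.6,0, 0,16,-16.8,0, 0,18.7,-19.5,0, 1,18.7,-19.5,0, 1,18.7,-19.5,0, 1,18.7,-19.5,0, 1,18.7,-19.5,0, 1,18.7,-19.5,0]' 8.76
python3 - <<'E'
from h import *
t=C("top"); s=C("scene")
z=lambda im,x,y,w,h,k:cv2.resize(im[y:y+h,x:x+w],None,fx=k,fy=k,interpolation=cv2.INTER_NEAREST)
b=z(s.im,270,95,180,125,4)
cv2.imwrite("pics/s6.png",b)
E
python3 go.py 425 61.5 20 86.1
```

```text
time_s: 20.05
tcp_pos: [0.4252, 0.0617, 0.1065]
eef_rot: [129.7, 90.0, -144.2]
contact_force: [0.3, 0.1, 1.0]
gripper_width: 0.0873
t 20.15 tcp(mm) [425.1  61.6 106.5] zang 86.1 tilt [-1.e+00  1.e-04 -1.e-04] w(mm) 87.1 F [ 0.6  0.3 -0.2] j [  35.    4.  -39.    0.  -47. -129.]
-> tool cm [ 8.65  0.01 -0.01] turn 0.0
```

View pics/s6.png

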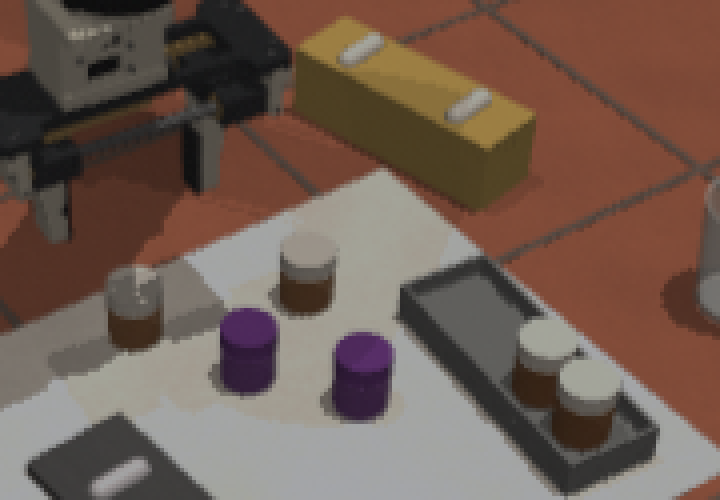

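```bash
python3 -m handwheel '[2.5,0,0,0, 5,0,0,0, 7,0,0,0, 8,0,0,0, 8.6,0,0,0, 8.6,0,0,0, 8.6,0,0,0, 8.6,0,0,0, 8.6,0,0,0, 8.6,0,0,0]'; python3 go.py 425 61.5 20 86.1
python3 -m handwheel '[0,0,0,0, 0,0,0,0, 0,0,0,0, 0,0,0,0, 0,0,0,0, 0,0,0,0, -3,0,0,0, -7,0,0,0, -9,0,0,0, -9,0,0,0]' 3 20; python3 go.py 583 246.4 110 86.1 583 246.4 36.5 86.1
```

```text
time_s: 21.4
tcp_pos: [0.425, 0.0615, 0.0207]
eef_rot: [-52.3, 90.0, 33.8]
contact_force: [0.0, 0.1, -0.6]
gripper_width: 0.0875
t 21.40 tcp(mm) [425.   61.5  20.7] zang 86.1 tilt [-1.e+00 -3.e-04  2.e-04] w(mm) 87.5 F [ 0.   0.1 -0.6] j [  35.   12.  -44.    0.  -33. -129.]
-> tool cm [0.07 0.   0.  ] turn 0.0
time_s: 22.65
tcp_pos: [0.4258, 0.062, 0.1119]
eef_rot: [-52.6, 89.8, 33.5]
contact_force: [-1.0, -0.9, -0.2]
gripper_width: 0.0378
t 22.65 tcp(mm) [425.8  62.  111.9] zang 86.1 tilt [-1.     -0.0028  0.0022] w(mm) 37.8 F [-1.  -0.9 -0.2] j [  35.    4.  -38.    0.  -48. -129.]
-> tool cm [  0.28 -14.43  19.47] turn 0.0
-> tool cm [  7.63 -14.41  19.45] turn 0.0
```

```bash
python3 -m handwheel '[0,-4,5.4,0, 0,-8,10.8,0, 0,-12,16.2,0, 0,-14.5,19.5,0, 0,-14.5,19.5,0, 2,-14.5,19.5,0, 4,-14.5,19.5,0, 4.5,-14.5,19.5,0, 4.5,-14.5,19.5,0, 4.5,-14.5,19.5,0]'; python3 go.py 583 246.4 36.5 86.1
```

```text
time_s: 23.9
tcp_pos: [0.5832, 0.2463, 0.0663]
eef_rot: [-53.1, 89.9, 33.0]
contact_force: [0.1, -0.2, 0.3]
gripper_width: 0.0378
t 23.90 tcp(mm) [583.2 246.3  66.3] zang 86.1 tilt [-1.e+00 -9.e-04  7.e-04] w(mm) 37.8 F [ 0.1 -0.2  0.3] j [  41.   25.  -16.    0.  -49. -134.]
-> tool cm [2.98 0.03 0.01] turn 0.0
```

```bash
python3 -m handwheel '[0.5,0,0,0, 1,0,0,0, 1.5,0,0,0, 2,0,0,0, 2.5,0,0,0, 2.8,0,0,0, 3,0,0,0, 3,0,0,0, 3,0,0,0, 3,0,0,0]'; python3 go.py 583 246.4 36.5 86.1
python3 -m handwheel '[0,0,0,0, 0,0,0,0, 0,0,0,0, 0,0,0,0, 0,0,0,0, -1,0,0,0, -4,0,0,0, -7,0,0,0, -7,0,0,0, -7,0,0,0]' 6.5; python3 go.py 458.5 176.5 106 86.1 458.5 176.5 20 86.1
```

```text
time_s: 25.15
tcp_pos: [0.5828, 0.246, 0.0366]
eef_rot: [-103.7, 90.0, -17.6]
contact_force: [-4.4, -0.7, 7.5]
gripper_width: 0.0375
t 25.15 tcp(mm) [582.8 246.   36.6] zang 86.1 tilt [-1.e+00 -3.e-04 -1.e-04] w(mm) 37.5 F [-4.4 -0.7  7.5] j [  41.   27.  -17.    0.  -46. -134.]
-> tool cm [ 0.01 -0.01  0.04] turn 0.0
time_s: 26.4
tcp_pos: [0.5827, 0.2461, 0.1058]
eef_rot: [-9.7, 90.0, 76.4]
contact_force: [0.6, -0.2, -0.2]
gripper_width: 0.065
t 26.40 tcp(mm) [582.7 246.1 105.8] zang 86.1 tilt [-1.e+00 -1.e-04  4.e-04] w(mm) 65.0 F [ 0.6 -0.2 -0.2] j [  41.   22.  -14.   -0.  -54. -134.]
-> tool cm [-0.03 11.92 -7.79] turn -0.0
-> tool cm [ 8.57 11.92 -7.79] turn -0.0
```

```bash
python3 -m handwheel '[0,4,-2.6,0, 0,8,-5.2,0, 0,11.9,-7.8,0, 0,11.9,-7.8,0, 0,11.9,-7.8,0, 0,11.9,-7.8,0, 0,11.9,-7.8,0, 0,11.9,-7.8,0, 0,11.9,-7.8,0, 0,11.9,-7.8,0]' 8.76
python3 - <<'E'
from h import *
t=C("top"); s=C("scene")
z=lambda im,x,y,w,h,k:cv2.resize(im[y:y+h,x:x+w],None,fx=k,fy=k,interpolation=cv2.INTER_NEAREST)
b=z(s.im,310,110,140,110,4); a=z(t.im,200,140,55,110,4)
cv2.imwrite("pics/s7.png",np.hstack([a,b]))
E
python3 go.py 458.5 176.5 20 86.1
```

```text
time_s: 27.65
tcp_pos: [0.4589, 0.1764, 0.1055]
eef_rot: [142.1, 90.0, -131.8]
contact_force: [0.6, 0.7, 0.0]
gripper_width: 0.0875
t 27.75 tcp(mm) [458.9 176.4 105.6] zang 86.1 tilt [-1. -0.  0.] w(mm) 87.4 F [0.  0.3 0. ] j [  44.   10.  -31.   -0.  -48. -138.]
-> tool cm [8.56 0.04 0.01] turn 0.0
```

View pics/s7.png

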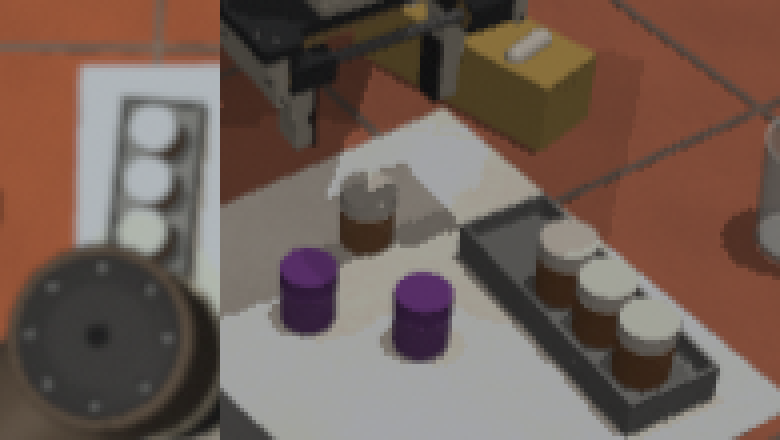

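```bash
python3 -m handwheel '[2.5,0,0,0, 5,0,0,0, 7,0,0,0, 8,0,0,0, 8.5,0,0,0, 8.5,0,0,0, 8.5,0,0,0, 8.5,0,0,0, 8.5,0,0,0, 8.5,0,0,0]'; python3 go.py 458.5 176.5 20 86.1
python3 -m handwheel '[0,0,0,0, 0,0,0,0, 0,0,0,0, 0,0,0,0, 0,0,0,0, 0,0,0,0, -3,0,0,0, -7,0,0,0, -9,0,0,0, -9,0,0,0]' 3 20; python3 go.py 541 249.3 110 86.1 541 249.3 36.5 86.1
```

```text
time_s: 29.0
tcp_pos: [0.4589, 0.1765, 0.0207]
eef_rot: [-43.4, 90.0, 42.7]
contact_force: [0.6, -0.3, -0.8]
gripper_width: 0.0875
t 29.00 tcp(mm) [458.9 176.5  20.7] zang 86.1 tilt [-1.e+00 -2.e-04  2.e-04] w(mm) 87.5 F [ 0.6 -0.3 -0.8] j [  44.   17.  -37.    0.  -36. -138.]
-> tool cm [0.07 0.04 0.  ] turn 0.0
time_s: 30.25
tcp_pos: [0.4596, 0.1771, 0.1121]
eef_rot: [-43.5, 89.8, 42.6]
contact_force: [0.0, 0.3, -1.1]
gripper_width: 0.0374
t 30.25 tcp(mm) [459.6 177.1 112.1] zang 86.1 tilt [-1.     -0.0024  0.0025] w(mm) 37.4 F [ 0.   0.3 -1.1] j [  44.   10.  -31.    0.  -49. -138.]
-> tool cm [ 0.24 -7.63  7.76] turn 0.0
-> tool cm [ 7.59 -7.61  7.74] turn 0.0
```

```bash
python3 -m handwheel '[0,-4,4,0, 0,-7.7,7.8,0, 0,-7.7,7.8,0, 2,-7.7,7.8,0, 4,-7.7,7.8,0, 4.5,-7.7,7.8,0, 4.5,-7.7,7.8,0, 4.5,-7.7,7.8,0, 4.5,-7.7,7.8,0, 4.5,-7.7,7.8,0]';python3 go.py 541 249.3 36.5 86.1
python3 - <<'E'
from rel import *
for q in ((348,243),(387,281),(428,322)):
    b=s.back(m(q,4,[310,110]),.062)[0,:2]; print(b,rel(b,TS)*1e3)
z=lambda im,x,y,w,h,k:cv2.resize(im[y:y+h,x:x+w],None,fx=k,fy=k,interpolation=cv2.INTER_NEAREST)
cv2.imwrite("pics/s8.png",z(s.im,360,110,90,110,5))
E
```

```text
time_s: 31.5
tcp_pos: [0.5411, 0.2491, 0.0661]
eef_rot: [-42.6, 89.9, 43.5]
contact_force: [-0.0, 0.4, -0.6]
gripper_width: 0.0376
t 31.50 tcp(mm) [541.1 249.1  66.1] zang 86.1 tilt [-1.e+00 -6.e-04  6.e-04] w(mm) 37.6 F [-0.   0.4 -0.6] j [  44.   22.  -21.    0.  -47. -137.]
-> tool cm [2.96 0.02 0.01] turn 0.0
[0.5861 0.243 ] [-17.7883  -4.5881]
[0.627  0.2409] [23.1577 -3.6728]
[0.669  0.2382] [65.1852 -3.3111]
```

View pics/s8.png

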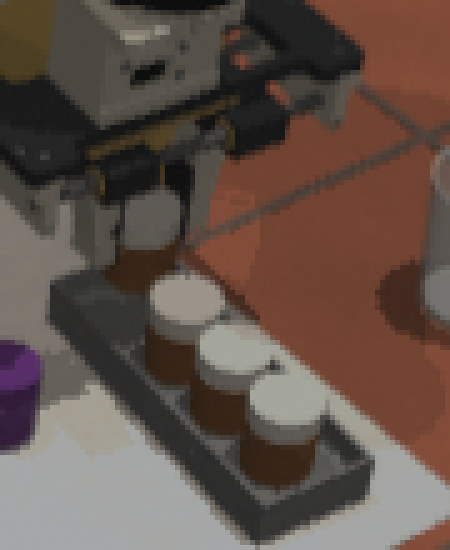

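```bash
python3 -m handwheel '[0.5,-0.2,0,0, 1,-0.2,0,0, 1.5,-0.2,0,0, 2,-0.2,0,0, 2.5,-0.2,0,0, 2.8,-0.2,0,0, 2.9,-0.2,0,0, 2.9,-0.2,0,0, 2.9,-0.2,0,0, 2.9,-0.2,0,0]'; python3 go.py 543 249.3 36.5 86.1
python3 -m handwheel '[0,0,0,0, 0,0,0,0, 0,0,0,0, 0,0,0,0, 0,0,0,0, -1,0,0,0, -4,0,0,0, -8,0,0,0, -12,0,0,0, -12,0,0,0]' 6.5; python3 go.py
```

```text
time_s: 32.85
tcp_pos: [0.543, 0.2489, 0.0366]
eef_rot: [-38.7, 90.0, 47.4]
contact_force: [0.7, 0.9, -0.9]
gripper_width: 0.037
t 32.85 tcp(mm) [543.  248.9  36.6] zang 86.1 tilt [-1.e+00 -1.e-04  2.e-04] w(mm) 37.0 F [ 0.7  0.9 -0.9] j [  43.   24.  -22.   -0.  -44. -137.]
-> tool cm [0.01 0.01 0.04] turn 0.0
time_s: 34.1
tcp_pos: [0.5449, 0.2501, 0.1612]
eef_rot: [-49.9, 89.6, 36.2]
contact_force: [0.0, 0.6, 0.0]
gripper_width: 0.0651
t 34.10 tcp(mm) [544.9 250.1 161.2] zang 86.1 tilt [-1.     -0.0057  0.0048] w(mm) 65.1 F [0.  0.6 0. ] j [  43.   16.  -15.    0.  -59. -137.]
```

```bash
python3 -m handwheel '[0,2.5,-5,0, 0,5,-10,0, 0,7.5,-15,0, 0,10,-20,0, 0,10,-25,0, 0,10,-25,0, 0,10,-25,0, 0,10,-25,0, 0,10,-25,0, 0,10,-25,0]' 8.76
python3 - <<'E'
from h import *
t=C("top"); s=C("scene")
z=lambda im,x,y,w,h,k:cv2.resize(im[y:y+h,x:x+w],None,fx=k,fy=k,interpolation=cv2.INTER_NEAREST)
a=z(t.im,215,155,40,80,7); b=z(s.im,360,145,80,80,7)
cv2.imwrite("pics/tray9.png",np.hstack([a,b]))
a=z(t.im,180,230,45,80,7); b=z(s.im,335,90,80,65,6); b=cv2.copyMakeBorder(b,0,560-b.shape[0],0,0,0)
cv2.imwrite("pics/lid9.png",np.hstack([a,b]))
cv2.imwrite("pics/s9.png",s.im)
E
python3 go.py
```

```text
time_s: 35.35
tcp_pos: [0.4263, 0.0067, 0.1564]
eef_rot: [122.9, 90.0, -150.9]
contact_force: [-0.6, 0.6, 0.4]
gripper_width: 0.0873
t 35.45 tcp(mm) [426.3   6.6 156.5] zang 86.1 tilt [-1.e+00  2.e-04 -2.e-04] w(mm) 87.9 F [ 0.6 -0.2  0.4] j [  28.    0.  -35.    0.  -55. -121.]
```

View pics/tray9.png

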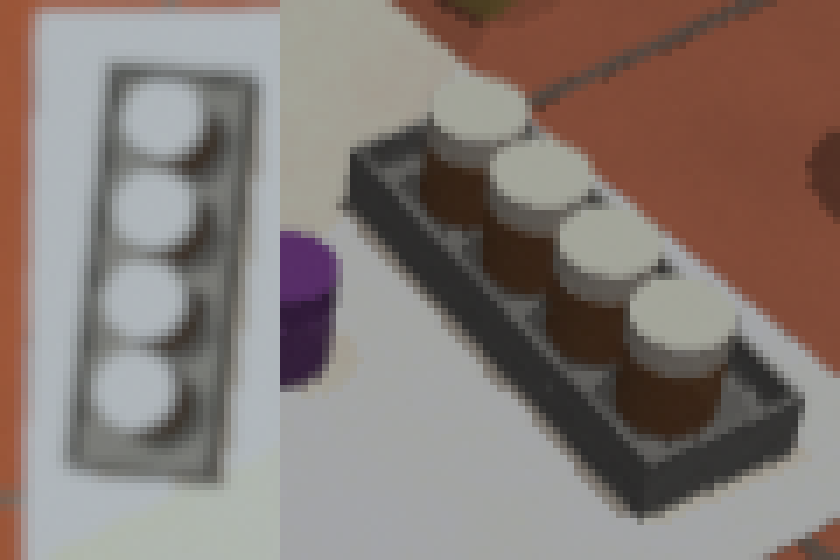

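View pics/lid9.png

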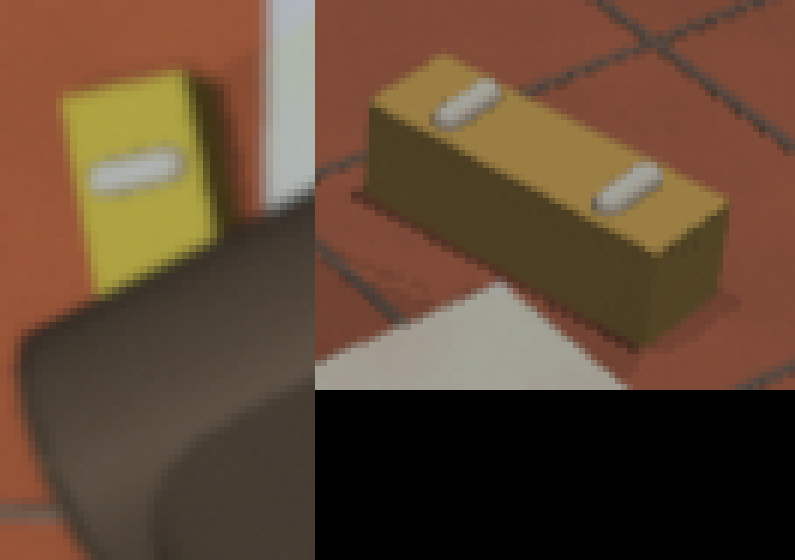

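View pics/s9.png

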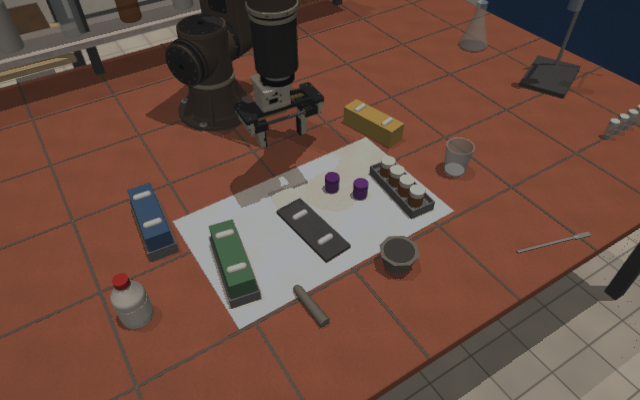

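Run:
```python
from rel import *
for q,r in zip(((165,117),(156,211),(146,302),(137,392)),((403,312),(329,241),(260,174),(198,105))):
    a=t.back(m(q,7,[215,155]),.062)[0,:2];b=s.back(m(r,7,[360,145]),.062)[0,:2]; print(a,b,(rel(a,TT)*1e3).round(1),(rel(b,TS)*1e3).round(1))
B=(s,m([(56,104),(130,53),(413,204),(343,252)],6,[335,90]))
r=fitc(179,56,.056,[B]); print("lid",r[1]*[1e3,1e3,57.3],r[2])
print("lid far corners top",t.back(m([(62,97),(183,70)],7,[180,230]),.056)[:,:2]*1e3, "scene",s.back(B[1],.056)[:,:2]*1e3)
```

```text
[0.6683 0.2394] [0.667  0.2415] [65.4  0.2] [63.  -0.2]
[0.6248 0.2419] [0.6248 0.2434] [21.8 -0.1] [20.8 -1.4]
[0.583  0.2448] [0.5834 0.2455] [-20.    0.3] [-20.7  -2.3]
[0.5421 0.2473] [0.5408 0.2505] [-61.1   0.2] [-63.6  -0.4]
lid [ 354.1866  343.2036 -166.7211] 0.4743806581267904
lid far corners top [[436.9423 388.9484]
 [449.9017 334.7545]] scene [[275.4857 294.7224]
 [259.2626 350.921 ]
 [435.5245 388.7685]
 [446.6974 338.2921]]
```

```bash
python3 go.py 355.5 341.5 120 103.1
```

```text
t 35.55 tcp(mm) [426.2   6.4 156.5] zang 86.1 tilt [-1.e+00  2.e-04 -1.e-04] w(mm) 87.7 F [-0.5  0.  -1.2] j [  28.    0.  -35.   -0.  -55. -121.]
-> tool cm [ 3.65  9.32 32.96] turn -17.0
```

```bash
python3 -m handwheel '[0,1.4,5,-3, 0,2.8,10,-6, 0,4.2,15,-9, 0,5.6,20,-12, 0,7,25,-15, 0,8.4,30,-17, 1,9.3,33,-17, 3,9.3,33,-17, 3.6,9.3,33,-17, 3.6,9.3,33,-17]'; python3 -m handwheel '[0,0,0,0, 0,0,0,0, 0,0,0,0, 0,0,0,0, 0,0,0,0, 0,0,0,0, 0,0,0,0, 0,0,0,0, 0,0,0,0, 0,0,0,0]'; python3 go.py 355.5 341.5 22 103.1
python3 - <<'E'
from h import *
t=C("top"); s=C("scene")
z=lambda im,x,y,w,h,k:cv2.resize(im[y:y+h,x:x+w],None,fx=k,fy=k,interpolation=cv2.INTER_CUBIC)
cv2.imwrite("pics/s10.png",z(s.im,310,70,140,110,5))
E
```

```text
time_s: 36.8
tcp_pos: [0.3559, 0.3413, 0.1205]
eef_rot: [150.4, 89.9, -106.5]
contact_force: [-0.6, -0.7, -0.4]
gripper_width: 0.0877
time_s: 38.05
tcp_pos: [0.3559, 0.3418, 0.1206]
eef_rot: [139.1, 90.0, -117.8]
contact_force: [0.5, -0.2, -0.9]
gripper_width: 0.0879
t 38.05 tcp(mm) [355.9 341.8 120.6] zang 103.1 tilt [-1.  0. -0.] w(mm) 87.9 F [ 0.5 -0.2 -0.9] j [  67.    9.  -30.   -0.  -51. -144.]
-> tool cm [ 9.86  0.04 -0.02] turn 0.0
```

View pics/s10.png

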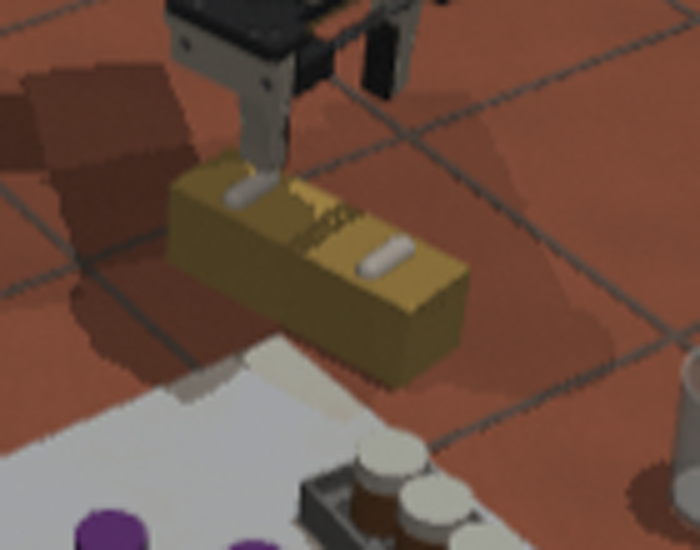

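Everything is as expected, so I descend and grip the lid.

```bash
python3 -m handwheel '[2,0,0,0, 4,0,0,0, 6,0,0,0, 8,0,0,0, 9,0,0,0, 9.5,0,0,0, 9.8,0,0,0, 9.8,0,0,0, 9.8,0,0,0, 9.8,0,0,0]'; python3 go.py 355.5 341.5 22 103.1
python3 -m handwheel '[0,0,0,0, 0,0,0,0, 0,0,0,0, 0,0,0,0, 0,0,0,0, 0,0,0,0, 0,0,0,0, 0,0,0,0, 0,0,0,0, 0,0,0,0]' 4.8 25; python3 go.py 355.5 341.5 22 103.1
python3 - <<'E'
from h import *
t=C("top"); s=C("scene")
z=lambda im,x,y,w,h,k:cv2.resize(im[y:y+h,x:x+w],None,fx=k,fy=k,interpolation=cv2.INTER_NEAREST)
cv2.imwrite("pics/s11.png",z(s.im,325,80,100,80,6))
E
```

```text
time_s: 39.4
tcp_pos: [0.3559, 0.342, 0.0229]
eef_rot: [-37.4, 90.0, 65.7]
contact_force: [0.1, 0.4, -0.0]
gripper_width: 0.0876
t 39.40 tcp(mm) [355.9 342.   22.9] zang 103.1 tilt [-1.e+00 -4.e-04  5.e-04] w(mm) 87.6 F [ 0.1  0.4 -0. ] j [  67.   17.  -36.    0.  -37. -144.]
-> tool cm [ 0.09  0.05 -0.04] turn 0.0
time_s: 40.65
tcp_pos: [0.3559, 0.3418, 0.0226]
eef_rot: [-5.6, 90.0, 97.5]
contact_force: [-0.4, -0.2, -0.3]
gripper_width: 0.0559
t 40.65 tcp(mm) [355.9 341.8  22.6] zang 103.1 tilt [-1. -0.  0.] w(mm) 55.9 F [-0.4 -0.2 -0.3] j [  67.   17.  -36.   -0.  -37. -144.]
-> tool cm [ 0.06  0.04 -0.02] turn -0.0
```

View pics/s11.png

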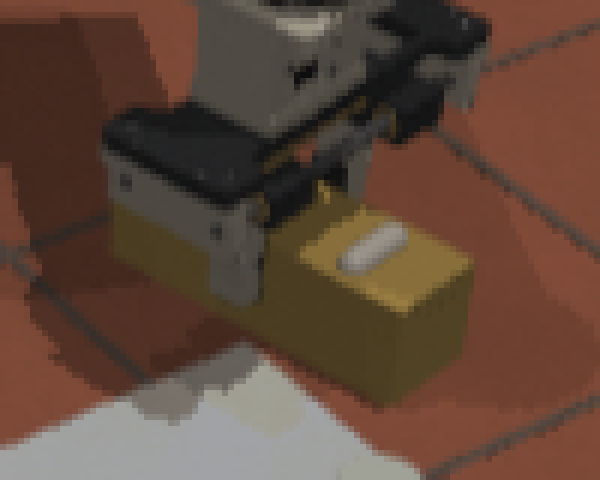

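```bash
python3 -m handwheel '[-2,0,0,0, -5,0,0,0, -8,0,0,0, -11,0,0,0, -13,0,0,0, -13,0,0,0, -13,0,0,0, -13,0,0,0, -13,0,0,0, -13,0,0,0]'; python3 go.py 603.5 244.8 140 86.1
```

```text
time_s: 42.0
tcp_pos: [0.3558, 0.3416, 0.1522]
eef_rot: [141.5, 90.0, -115.4]
contact_force: [0.0, -1.1, -1.7]
gripper_width: 0.0558
t 42.00 tcp(mm) [355.8 341.6 152.2] zang 103.1 tilt [-1.e+00  5.e-04 -6.e-04] w(mm) 55.8 F [ 0.  -1.1 -1.7] j [  67.    7.  -28.   -0.  -55. -144.]
-> tool cm [  1.21 -21.93 -15.04] turn 17.0
```

```bash
python3 -m handwheel '[0,-3.5,-2.4,3, 0,-7,-4.8,6, 0,-10.5,-7.2,9, 0,-14,-9.6,12, 0,-18,-12.3,15, 0,-21.9,-15,17, 1.2,-21.9,-15,17, 1.2,-21.9,-15,17, 1.2,-21.9,-15,17, 1.2,-21.9,-15,17]'; python3 -m handwheel '[0,0,0,0, 0,0,0,0, 0,0,0,0, 0,0,0,0, 0,0,0,0, 0,0,0,0, 0,0,0,0, 0,0,0,0, 0,0,0,0, 0,0,0,0]'; python3 go.py 603.5 244.8 140 86.1
python3 - <<'E'
from h import *
t=C("top"); s=C("scene")
z=lambda im,x,y,w,h,k:cv2.resize(im[y:y+h,x:x+w],None,fx=k,fy=k,interpolation=cv2.INTER_NEAREST)
cv2.imwrite("pics/s12.png",z(s.im,355,80,100,145,4))
cv2.imwrite("pics/t12.png",z(t.im,190,130,100,110,5))
E
```

```text
time_s: 43.25
tcp_pos: [0.6028, 0.2461, 0.1413]
eef_rot: [-50.6, 89.9, 35.6]
contact_force: [-0.5, 0.7, -0.4]
gripper_width: 0.0556
time_s: 44.5
tcp_pos: [0.6032, 0.2453, 0.1406]
eef_rot: [-45.2, 90.0, 40.9]
contact_force: [0.6, -0.1, -0.6]
gripper_width: 0.0559
t 44.50 tcp(mm) [603.2 245.3 140.6] zang 86.1 tilt [-1. -0.  0.] w(mm) 55.9 F [ 0.6 -0.1 -0.6] j [  39.   22.   -9.   -0.  -59. -133.]
-> tool cm [ 0.06 -0.04 -0.05] turn 0.0
```

View pics/s12.png

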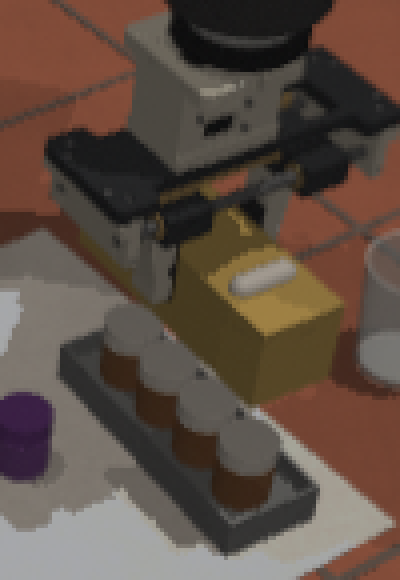

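View pics/t12.png

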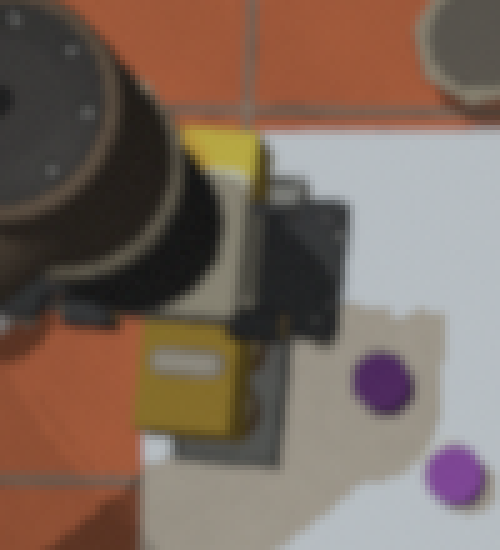

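Run:
```python
from rel import *
p=[.6032,.2453,np.radians(-3.9)]
z=lambda im,x,y,w,h,k:cv2.resize(im[y:y+h,x:x+w],None,fx=k,fy=k,interpolation=cv2.INTER_NEAREST)
for c,(x,y,w,h) in ((s,(355,80,100,145)),(t,(190,130,80,110))):
    k=5; im=z(c.im,x,y,w,h,k)
    for zz in (.118,.174):
        q=((c.proj(corners(p,179,56,zz))-[x,y]+.5)*k-.5).astype(int); cv2.polylines(im,[q],True,(0,0,255),1)
    q=((c.proj(corners([.6036,.2448,np.radians(-3.9)],190,67,.03))-[x,y]+.5)*k-.5).astype(int); cv2.polylines(im,[q],True,(255,0,0),1)
    cv2.imwrite(f"pics/o12{c.name}.png",im)
```

```text
(no output)
```

View pics/o12scene.png

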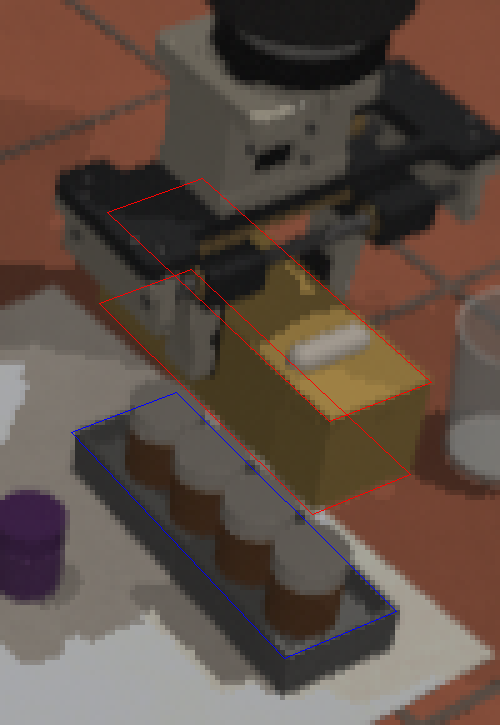

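View pics/o12top.png

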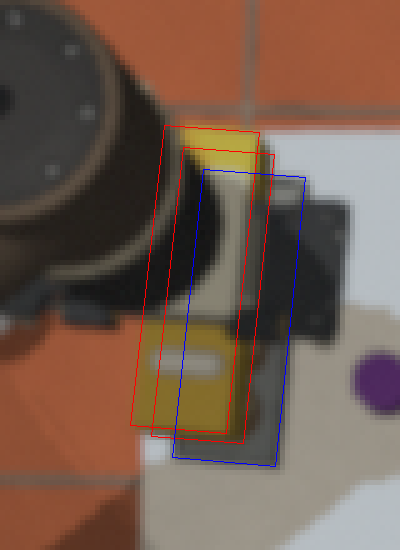

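```bash
python3 -m handwheel '[1,0,0,0, 2,0,0,0, 3,0,0,0, 4,0,0,0, 5,0,0,0, 6,0,0,0, 7,0,0,0, 8,0,0,0, 8.3,0,0,0, 8.3,0,0,0]'; python3 go.py 603.5 244.8 38.6 86.1
python3 - <<'E'
from h import *
t=C("top"); s=C("scene")
z=lambda im,x,y,w,h,k:cv2.resize(im[y:y+h,x:x+w],None,fx=k,fy=k,interpolation=cv2.INTER_NEAREST)
cv2.imwrite("pics/s13.png",z(s.im,360,140,80,80,7))
cv2.imwrite("pics/t13.png",z(t.im,210,145,50,90,6))
E
```

```text
time_s: 45.95
tcp_pos: [0.6032, 0.2453, 0.0574]
eef_rot: [147.0, 90.0, -126.9]
contact_force: [-0.5, 0.0, -1.2]
gripper_width: 0.0558
t 45.95 tcp(mm) [603.2 245.3  57.4] zang 86.1 tilt [-1.e+00  2.e-04 -2.e-04] w(mm) 55.8 F [-0.5  0.  -1.2] j [  39.   27.  -14.    0.  -50. -133.]
-> tool cm [ 1.88 -0.04 -0.05] turn 0.0
```

View pics/s13.png

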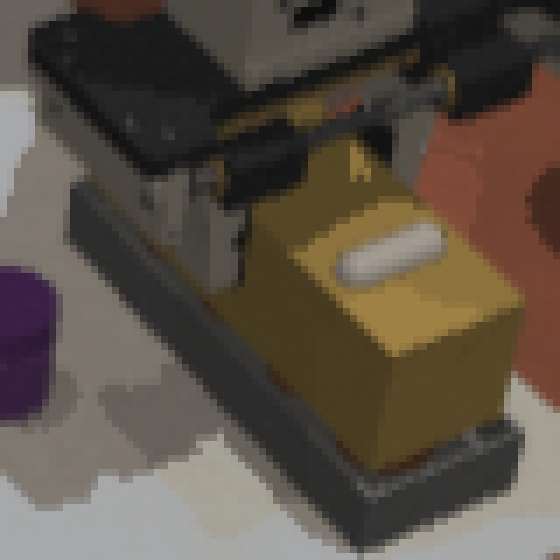

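View pics/t13.png

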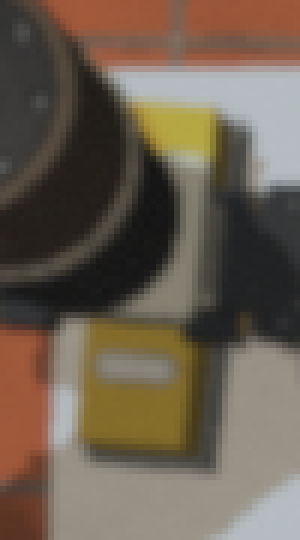

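```bash
python3 -m handwheel '[0.2,0,0,0, 0.4,0,0,0, 0.6,0,0,0, 0.8,0,0,0, 1,0,0,0, 1.2,0,0,0, 1.4,0,0,0, 1.5,0,0,0, 1.5,0,0,0, 1.5,0,0,0]'; python3 go.py 603.5 244.8 38.6 86.1
```

```text
time_s: 47.3
tcp_pos: [0.6032, 0.2454, 0.0426]
eef_rot: [-60.3, 90.0, 25.8]
contact_force: [0.2, 0.1, -0.6]
gripper_width: 0.0559
t 47.30 tcp(mm) [603.2 245.4  42.6] zang 86.1 tilt [-1.e+00 -1.e-04  0.e+00] w(mm) 55.9 F [ 0.2  0.1 -0.6] j [  39.   28.  -15.    0.  -48. -133.]
-> tool cm [ 0.4  -0.03 -0.05] turn 0.0
```

It entered the rim without contact. Lowering the last 4 mm, then release.

```bash
python3 -m handwheel '[0.1,0,0,0, 0.2,0,0,0, 0.3,0,0,0, 0.4,0,0,0, 0.4,0,0,0, 0.4,0,0,0, 0.4,0,0,0, 0.4,0,0,0, 0.4,0,0,0, 0.4,0,0,0]'; python3 go.py 603.5 244.8 38.6 86.1
python3 -m handwheel '[0,0,0,0, 0,0,0,0, 0,0,0,0, 0,0,0,0, 0,0,0,0, 0,0,0,0, -3,0,0,0, -7,0,0,0, -11,0,0,0, -11,0,0,0]' 8.76; python3 go.py
```

```text
time_s: 48.55
tcp_pos: [0.6032, 0.2453, 0.0386]
eef_rot: [-91.0, 90.0, -4.8]
contact_force: [-0.6, 0.1, 0.0]
gripper_width: 0.0558
t 48.55 tcp(mm) [603.2 245.3  38.6] zang 86.1 tilt [-1. -0. -0.] w(mm) 55.8 F [-0.6  0.1  0. ] j [  39.   28.  -15.    0.  -47. -133.]
-> tool cm [ 0.   -0.04 -0.05] turn 0.0
time_s: 49.8
tcp_pos: [0.6051, 0.2465, 0.1527]
eef_rot: [-54.0, 89.6, 32.1]
contact_force: [-0.2, 0.2, -1.6]
gripper_width: 0.0877
t 49.80 tcp(mm) [605.1 246.5 152.7] zang 86.1 tilt [-1.     -0.0056  0.0041] w(mm) 87.7 F [-0.2  0.2 -1.6] j [  39.   21.   -8.    0.  -60. -133.]
```

```bash
python3 -m handwheel '[0,3.5,-5,0, 0,7,-10,0, 0,10.5,-15,0, 0,14,-20,0, 0,16,-24,0, 0,16,-24,0, 0,16,-24,0, 0,16,-24,0, 0,16,-24,0, 0,16,-24,0]' 8.76
python3 - <<'E'
from h import *
t=C("top"); s=C("scene")
z=lambda im,x,y,w,h,k:cv2.resize(im[y:y+h,x:x+w],None,fx=k,fy=k,interpolation=cv2.INTER_NEAREST)
a=z(t.im,215,155,40,80,7); b=z(s.im,360,145,80,80,7)
cv2.imwrite("pics/tray14.png",np.hstack([a,b]))
cv2.imwrite("pics/s14.png",s.im)
a=z(t.im,295,160,40,75,7); b=z(s.im,270,190,85,75,7)
cv2.imwrite("pics/dock14.png",np.hstack([a,b]))
E
python3 go.py
```

```text
time_s: 51.05
tcp_pos: [0.4274, 0.0171, 0.1483]
eef_rot: [120.7, 90.0, -153.1]
contact_force: [-0.3, 0.7, 0.0]
gripper_width: 0.0877
t 51.15 tcp(mm) [427.3  17.  148.4] zang 86.1 tilt [-1.e+00  4.e-04 -2.e-04] w(mm) 87.8 F [ 0.4 -0.5  0.2] j [  29.    1.  -35.   -0.  -54. -123.]
```

View pics/tray14.png

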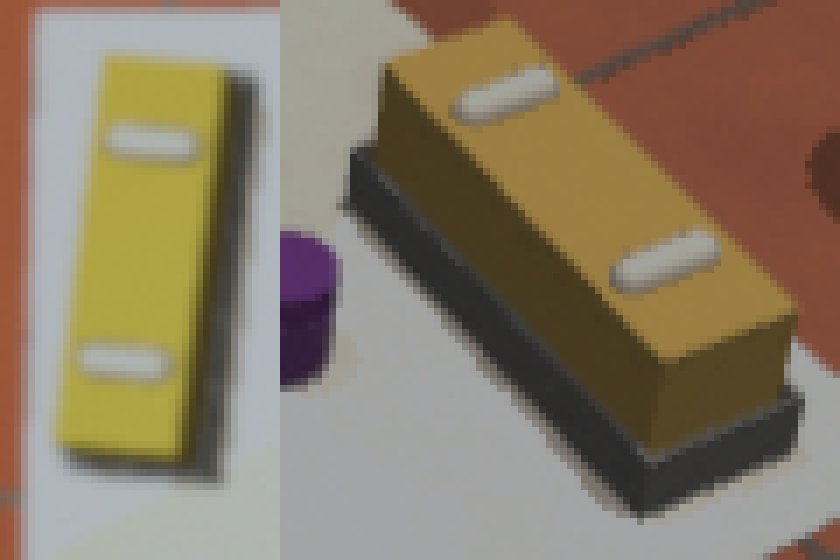

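View pics/dock14.png

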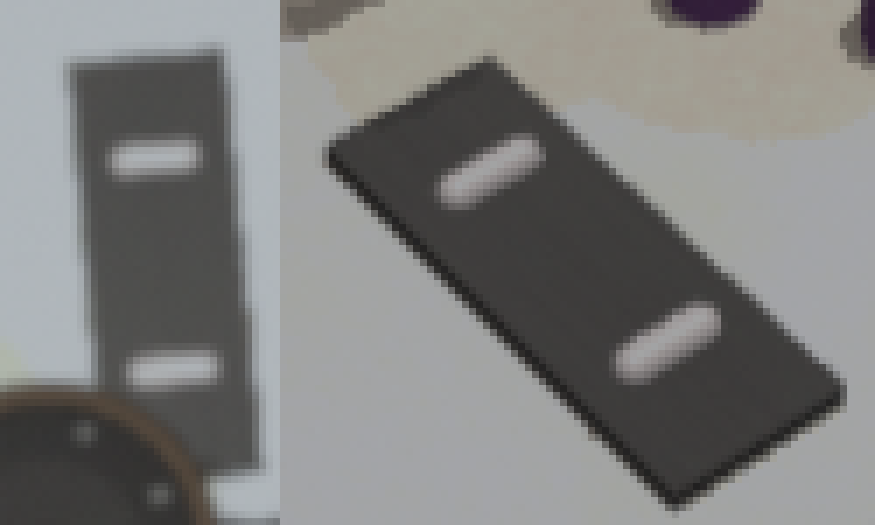

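View pics/s14.png

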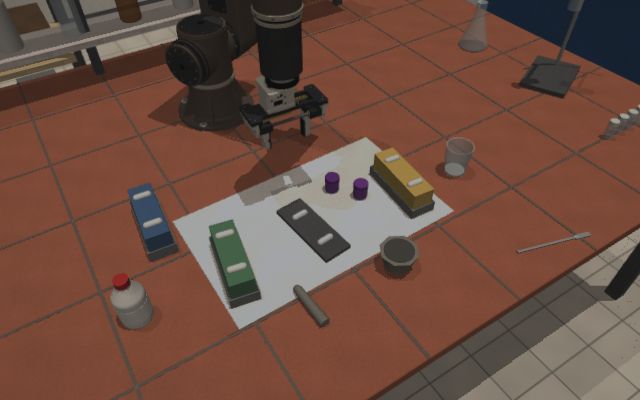

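Run:
```python
from rel import *
B=(s,m([(46,150),(210,58),(566,384),(396,497)],7,[270,190]))
r=fitc(200,74,.012,[B]); print("dock scene",r[1]*[1e3,1e3,57.3],r[2])
for c,q in ((t,m([(155,158),(172,370)],7,[295,160])),(s,m([(211,170),(387,340)],7,[270,190]))):
    b=c.back(q,.0175)[:,:2]*1e3; d=b[0]-b[1]; print(c.name,b.mean(0),np.hypot(*d),np.degrees(np.arctan2(d[1],d[0])))
# tray lid lugs
for c,q in ((t,m([(154,143),(126,362)],7,[215,155])),(s,m([(508-280,96),(667-280,260)],7,[360,145]))):
    b=c.back(q,.0775)[:,:2]*1e3; d=b[0]-b[1]; print("lid",c.name,b.mean(0),np.hypot(*d),np.degrees(np.arctan2(d[1],d[0])))
```

```text
dock scene [ 595.7384  -16.6196 -174.1407] 0.4654589217452667
top [594.732  -15.9528] 100.02886167667502 5.238014476967313
scene [595.9099 -16.6995] 99.5814051046735 -174.57382289792983
lid top [603.3317 245.5025] 99.81163364946764 -5.020738014015028
lid scene [605.8039 245.9023] 99.31723226558735 174.9791218271596
```

```bash
python3 go.py 603.6 244.8 120 86.0
```

```text
t 51.25 tcp(mm) [427.2  16.9 148.5] zang 86.1 tilt [-1.e+00  2.e-04 -1.e-04] w(mm) 87.2 F [ 0.9 -1.  -0.3] j [  29.    1.  -35.   -0.  -54. -123.]
-> tool cm [  2.84 -16.05  23.94] turn 0.1
```

```bash
python3 -m handwheel '[0,-3.4,5,0, 0,-6.8,10,0, 0,-10.2,15,0, 0,-13.6,20,0, 0,-16,23.9,0, 1,-16,23.9,0, 2.8,-16,23.9,0, 2.8,-16,23.9,0, 2.8,-16,23.9,0, 2.8,-16,23.9,0]'; python3 -m handwheel '[1,0,0,0, 2,0,0,0, 2,0,0,0, 2,0,0,0, 2,0,0,0, 2,0,0,0, 2,0,0,0, 2,0,0,0, 2,0,0,0, 2,0,0,0]'; python3 go.py 603.6 244.8 17 86.1;  python3 - <<'E'
from h import *
t=C("top"); s=C("scene")
z=lambda im,x,y,w,h,k:cv2.resize(im[y:y+h,x:x+w],None,fx=k,fy=k,interpolation=cv2.INTER_NEAREST)
cv2.imwrite("pics/s15.png",z(s.im,350,110,90,110,5))
E
```

```text
time_s: 52.5
tcp_pos: [0.6033, 0.2441, 0.1215]
eef_rot: [-53.0, 89.9, 33.1]
contact_force: [-0.6, 0.7, -0.2]
gripper_width: 0.0876
time_s: 53.75
tcp_pos: [0.6031, 0.2443, 0.1006]
eef_rot: [15.1, 90.0, 101.2]
contact_force: [-0.1, 0.3, -0.2]
gripper_width: 0.0878
t 53.75 tcp(mm) [603.1 244.3 100.6] zang 86.1 tilt [-1.  0.  0.] w(mm) 87.8 F [-0.1  0.3 -0.2] j [  39.   24.  -12.   -0.  -54. -133.]
-> tool cm [ 8.36 -0.05  0.05] turn 0.0
```

View pics/s15.png

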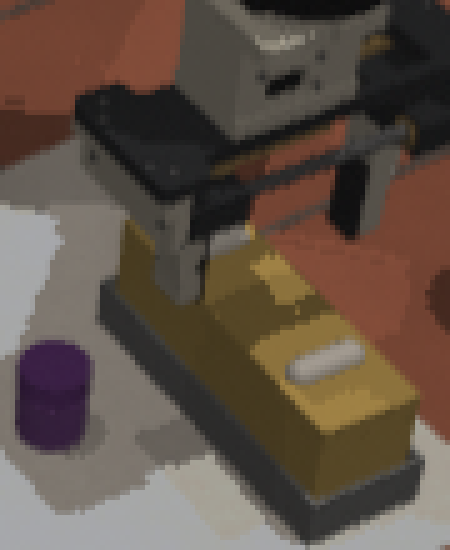

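```bash
python3 -m handwheel '[2,0,0,0, 4,0,0,0, 6,0,0,0, 7,0,0,0, 7.5,0,0,0, 8,0,0,0, 8.1,0,0,0, 8.1,0,0,0, 8.1,0,0,0, 8.1,0,0,0]'; python3 go.py 603.6 244.8 17 86.1
```

```text
time_s: 55.1
tcp_pos: [0.6032, 0.2444, 0.0198]
eef_rot: [-47.3, 90.0, 38.8]
contact_force: [-0.3, -0.4, 0.0]
gripper_width: 0.0877
t 55.10 tcp(mm) [603.2 244.4  19.8] zang 86.1 tilt [-1.e+00 -3.e-04  3.e-04] w(mm) 87.7 F [-0.3 -0.4  0. ] j [  39.   29.  -16.    0.  -45. -133.]
-> tool cm [ 0.28 -0.04  0.04] turn 0.0
```

```bash
python3 -m handwheel '[0.1,0,0,0, 0.2,0,0,0, 0.3,0,0,0, 0.3,0,0,0, 0.3,0,0,0, 0.3,0,0,0, 0.3,0,0,0, 0.3,0,0,0, 0.3,0,0,0, 0.3,0,0,0]'; python3 go.py 603.6 244.8 17 86.1
python3 -m handwheel '[0,0,0,0, 0,0,0,0, 0,0,0,0, 0,0,0,0, 0,0,0,0, 0,0,0,0, 0,0,0,0, 0,0,0,0, 0,0,0,0, 0,0,0,0]' 6 50; python3 go.py 603.6 244.8 17 86.1
```

```text
time_s: 56.35
tcp_pos: [0.6031, 0.2444, 0.0166]
eef_rot: [-56.8, 90.0, 29.3]
contact_force: [0.4, -0.3, 0.9]
gripper_width: 0.0873
t 56.35 tcp(mm) [603.1 244.4  16.6] zang 86.1 tilt [-1. -0.  0.] w(mm) 87.3 F [ 0.4 -0.3  0.9] j [  39.   29.  -16.    0.  -45. -133.]
-> tool cm [-0.04 -0.05  0.05] turn 0.0
time_s: 57.6
tcp_pos: [0.6031, 0.2443, 0.0166]
eef_rot: [-63.4, 90.0, 22.7]
contact_force: [0.8, 2.0, -1.6]
gripper_width: 0.0664
t 57.60 tcp(mm) [603.1 244.3  16.6] zang 86.1 tilt [-1. -0.  0.] w(mm) 66.4 F [ 0.8  2.  -1.6] j [  39.   29.  -16.    0.  -45. -133.]
-> tool cm [-0.04 -0.04  0.05] turn 0.0
```

```bash
python3 -m handwheel '[-0.3,0,0,0, -0.6,0,0,0, -1,0,0,0, -1.5,0,0,0, -2,0,0,0, -2.5,0,0,0, -3,0,0,0, -3,0,0,0, -3,0,0,0, -3,0,0,0]'; python3 go.py;python3 - <<'E'
from h import *
s=C("scene")
z=lambda im,x,y,w,h,k:cv2.resize(im[y:y+h,x:x+w],None,fx=k,fy=k,interpolation=cv2.INTER_NEAREST)
cv2.imwrite("pics/s16.png",z(s.im,350,110,90,110,5))
E
```

```text
time_s: 58.85
tcp_pos: [0.6029, 0.2442, 0.0463]
eef_rot: [127.2, 90.0, -146.7]
contact_force: [-0.8, 0.3, -6.5]
gripper_width: 0.0664
t 58.85 tcp(mm) [602.9 244.2  46.3] zang 86.1 tilt [-1.e+00  4.e-04 -3.e-04] w(mm) 66.4 F [-0.8  0.3 -6.5] j [  39.   27.  -14.   -0.  -48. -133.]
```

View pics/s16.png

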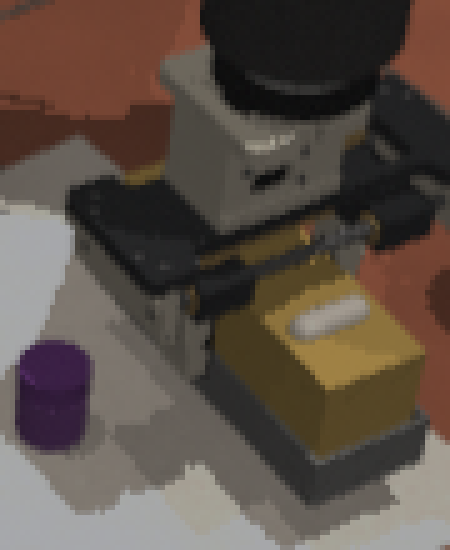

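```bash
python3 -m handwheel '[-1,0,0,0, -2,0,0,0, -3,0,0,0, -4,0,0,0, -5,0,0,0, -6,0,0,0, -6,0,0,0, -6,0,0,0, -6,0,0,0, -6,0,0,0]'; python3 go.py 595 -16.3 105 95.6
```

```text
time_s: 60.15
tcp_pos: [0.6029, 0.2442, 0.1061]
eef_rot: [131.6, 90.0, -142.3]
contact_force: [0.6, -0.2, -6.2]
gripper_width: 0.0664
t 60.15 tcp(mm) [602.9 244.2 106.1] zang 86.1 tilt [-1.e+00  6.e-04 -5.e-04] w(mm) 66.4 F [ 0.6 -0.2 -6.2] j [  39.   24.  -11.   -0.  -55. -133.]
-> tool cm [  0.12  -0.98 -26.04] turn -9.5
```

```bash
python3 -m handwheel '[0,-0.1,-2,-1, 0,-0.2,-5,-2, 0,-0.3,-9,-3, 0,-0.5,-13,-5, 0,-0.6,-17,-6, 0,-0.8,-21,-8, 0,-0.9,-24,-9, 0,-1,-26,-9.5, 0,-1,-26,-9.5, 0,-1,-26,-9.5]'; python3 -m handwheel '[1,0,0,0, 2,0,0,0, 3,0,0,0, 3,0,0,0, 3,0,0,0, 3,0,0,0, 3,0,0,0, 3,0,0,0, 3,0,0,0, 3,0,0,0]'; python3 go.py 595 -16.3 75 95.6
python3 - <<'E'
from h import *
t=C("top"); s=C("scene")
z=lambda im,x,y,w,h,k:cv2.resize(im[y:y+h,x:x+w],None,fx=k,fy=k,interpolation=cv2.INTER_NEAREST)
cv2.imwrite("pics/s17.png",z(s.im,255,140,110,130,4.5))
cv2.imwrite("pics/t17.png",z(t.im,270,140,100,100,5))
E
```

```text
time_s: 61.4
tcp_pos: [0.5955, -0.0156, 0.1066]
eef_rot: [-65.4, 90.0, 30.2]
contact_force: [-0.6, 0.3, -6.0]
gripper_width: 0.0664
time_s: 62.65
tcp_pos: [0.5954, -0.0158, 0.0766]
eef_rot: [67.5, 90.0, 163.1]
contact_force: [0.5, -0.3, -7.4]
gripper_width: 0.0662
t 62.65 tcp(mm) [595.4 -15.8  76.6] zang 95.6 tilt [-1.  0.  0.] w(mm) 66.2 F [ 0.5 -0.3 -7.4] j [  17.   21.  -20.   -0.  -49. -102.]
-> tool cm [ 0.16  0.04 -0.05] turn 0.0
```

View pics/s17.png

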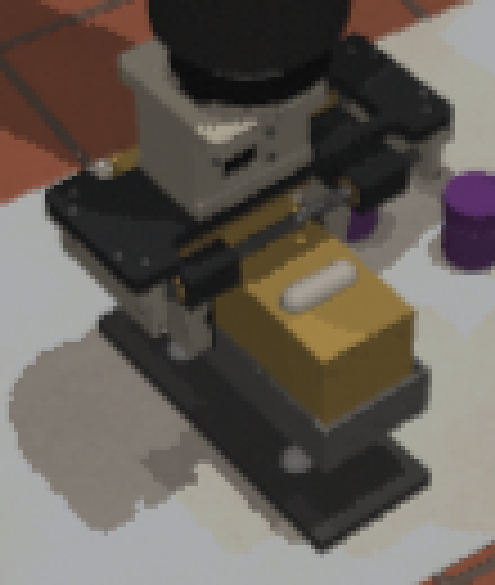

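View pics/t17.png

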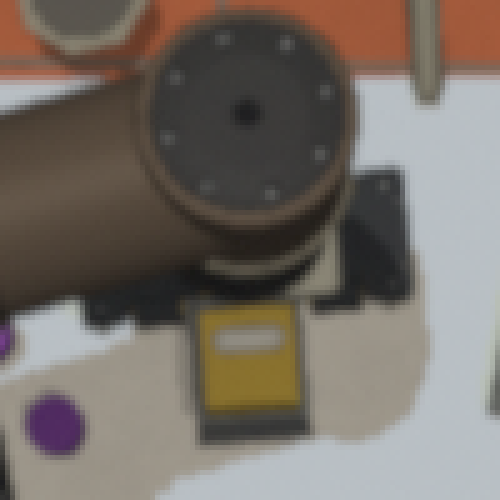

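Run:
```python
from rel import *
z=lambda im,x,y,w,h,k:cv2.resize(im[y:y+h,x:x+w],None,fx=k,fy=k,interpolation=cv2.INTER_NEAREST)
out=[]
for c,(x,y,w,h) in ((s,(290,205,70,64)),(t,(300,190,40,40))):
    k=9 if c is s else 9; im=z(c.im,x,y,w,h,k)
    for p,L,W,zz,col in (([.5954,-.0158,np.radians(5.6)],190,67,.06,(0,0,255)),([.5954,-.0158,np.radians(5.6)],190,67,.09,(0,0,255)),([.5954,-.0163,np.radians(5.6)],200,74,.012,(255,255,0)),([.5954,-.0163,np.radians(5.6)],200,74,.0,(255,255,0))):
        q=((c.proj(corners(p,L,W,zz))-[x,y]+.5)*k-.5).astype(int); cv2.polylines(im,[q],True,col,1)
    out.append(im)
cv2.imwrite("pics/o17s.png",out[0]);cv2.imwrite("pics/o17t.png",out[1])
```

```text
(no output)
```

View pics/o17s.png

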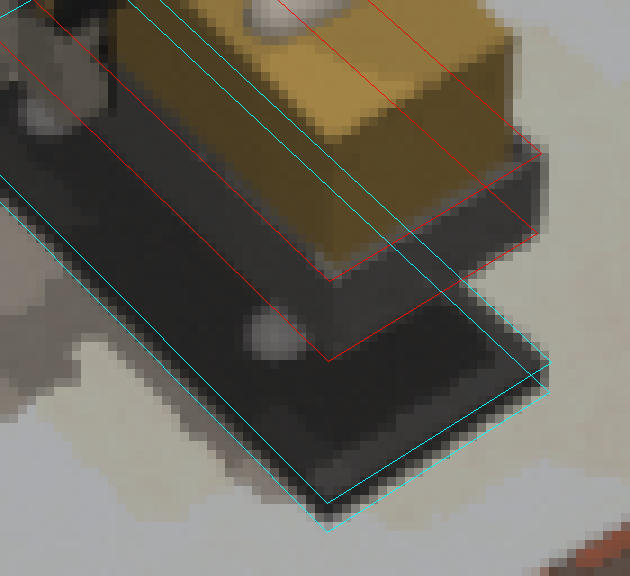

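View pics/o17t.png

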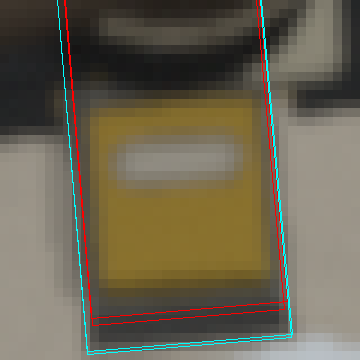

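```bash
python3 -m handwheel '[0.5,0,-0.05,0, 1,0,-0.05,0, 1.5,0,-0.05,0, 2,0,-0.05,0, 2.5,0,-0.05,0, 3,0,-0.05,0, 3.5,0,-0.05,0, 3.8,0,-0.05,0, 3.8,0,-0.05,0, 3.8,0,-0.05,0]'; python3 go.py 595.2 -16.3 28.6 95.6
python3 -m handwheel '[0.1,0,0,0, 0.2,0,0,0, 0.3,0,0,0, 0.4,0,0,0, 0.5,0,0,0, 0.5,0,0,0, 0.5,0,0,0, 0.5,0,0,0, 0.5,0,0,0, 0.5,0,0,0]'; python3 go.py 595.2 -16.3 28.6 95.6
```

```text
time_s: 64.1
tcp_pos: [0.5956, -0.0162, 0.0387]
eef_rot: [-92.4, 90.0, 3.2]
contact_force: [1.1, -1.3, -6.9]
gripper_width: 0.0664
t 64.10 tcp(mm) [595.6 -16.2  38.7] zang 95.6 tilt [-1.e+00 -3.e-04 -0.e+00] w(mm) 66.4 F [ 1.1 -1.3 -6.9] j [  17.   24.  -22.    0.  -44. -102.]
-> tool cm [ 1.01  0.04 -0.  ] turn 0.0
time_s: 65.35
tcp_pos: [0.5954, -0.0163, 0.0336]
eef_rot: [-91.6, 90.0, 4.0]
contact_force: [-0.2, -0.3, -6.3]
gripper_width: 0.067
t 65.35 tcp(mm) [595.4 -16.3  33.6] zang 95.6 tilt [-1. -0. -0.] w(mm) 67.0 F [-0.2 -0.3 -6.3] j [  17.   24.  -23.    0.  -43. -102.]
-> tool cm [ 0.5   0.02 -0.  ] turn -0.0
```

```bash
python3 -m handwheel '[0.1,0,0,0, 0.2,0,0,0, 0.3,0,0,0, 0.4,0,0,0, 0.5,0,0,0, 0.5,0,0,0, 0.5,0,0,0, 0.5,0,0,0, 0.5,0,0,0, 0.5,0,0,0]'; python3 go.py 595.2 -16.3 28.6 95.6
```

```text
time_s: 66.6
tcp_pos: [0.5954, -0.0162, 0.0286]
eef_rot: [-18.7, 90.0, 76.9]
contact_force: [-0.3, 0.9, -5.7]
gripper_width: 0.0664
t 66.60 tcp(mm) [595.4 -16.2  28.6] zang 95.6 tilt [-1. -0.  0.] w(mm) 66.4 F [-0.3  0.9 -5.7] j [  17.   24.  -23.   -0.  -43. -102.]
-> tool cm [-0.    0.02 -0.  ] turn 0.0
```

Down at the seat height. Lower a last 0.1 cm for contact, then release and rise.

```bash
python3 -m handwheel '[0.05,0,0,0, 0.1,0,0,0, 0.1,0,0,0, 0.1,0,0,0, 0.1,0,0,0, 0.1,0,0,0, 0.1,0,0,0, 0.1,0,0,0, 0.1,0,0,0, 0.1,0,0,0]'; python3 -m handwheel '[0,0,0,0, 0,0,0,0, 0,0,0,0, 0,0,0,0, 0,0,0,0, 0,0,0,0, -2,0,0,0, -5,0,0,0, -9,0,0,0, -12,0,0,0]' 8.76 ;python3 go.py
```

```text
time_s: 67.85
tcp_pos: [0.5955, -0.0163, 0.0286]
eef_rot: [-95.2, 90.0, 0.5]
contact_force: [-4.9, 1.1, 5.6]
gripper_width: 0.0663
time_s: 69.1
tcp_pos: [0.5958, -0.0162, 0.1493]
eef_rot: [-85.5, 89.9, 10.1]
contact_force: [0.5, -0.2, -0.4]
gripper_width: 0.0874
t 69.10 tcp(mm) [595.8 -16.2 149.3] zang 95.6 tilt [-1.0e+00 -1.2e-03  1.0e-04] w(mm) 87.4 F [ 0.5 -0.2 -0.4] j [  17.   17.  -16.    0.  -58. -102.]
```

```bash
python3 go.py 430 -120 150 85; python3 -m handwheel '[0,4,-3,0, 0,8,-6,2, 0,12,-9,4, 0,15.6,-11.9,6, 0,15.6,-11.9,8, 0,15.6,-11.9,10, 0,15.6,-11.9,10, 0,15.6,-11.9,10, 0,15.6,-11.9,10, 0,15.6,-11.9,10]'; python3 go.py
python3 - <<'E'
from h import *
t=C("top"); s=C("scene")
z=lambda im,x,y,w,h,k:cv2.resize(im[y:y+h,x:x+w],None,fx=k,fy=k,interpolation=cv2.INTER_NEAREST)
a=z(t.im,295,150,50,80,6.5); b=z(s.im,270,165,85,95,6.5); b=b[:520]
a=a[:520]
cv2.imwrite("pics/d18.png",np.hstack([a,b]))
cv2.imwrite("pics/s18.png",s.im); cv2.imwrite("pics/t18.png",t.im)
a=z(t.im,400,225,40,75,7); b=z(s.im,120,175,65,75,7)
cv2.imwrite("pics/b18.png",np.hstack([a,b]))
E
```

```text
t 69.10 tcp(mm) [595.8 -16.2 149.3] zang 95.6 tilt [-1.0e+00 -1.2e-03  1.0e-04] w(mm) 87.4 F [ 0.5 -0.2 -0.4] j [  17.   17.  -16.    0.  -58. -102.]
-> tool cm [-0.09 17.51 -8.71] turn 10.6
time_s: 70.35
tcp_pos: [0.4519, -0.1497, 0.1474]
eef_rot: [97.9, 90.0, -176.5]
contact_force: [-0.0, 0.3, 0.4]
gripper_width: 0.0876
t 70.35 tcp(mm) [ 451.9 -149.7  147.4] zang 85.6 tilt [-1.e+00  3.e-04 -0.e+00] w(mm) 87.6 F [-0.   0.3  0.4] j [   5.    6.  -30.   -0.  -54. -100.]
```

View pics/d18.png

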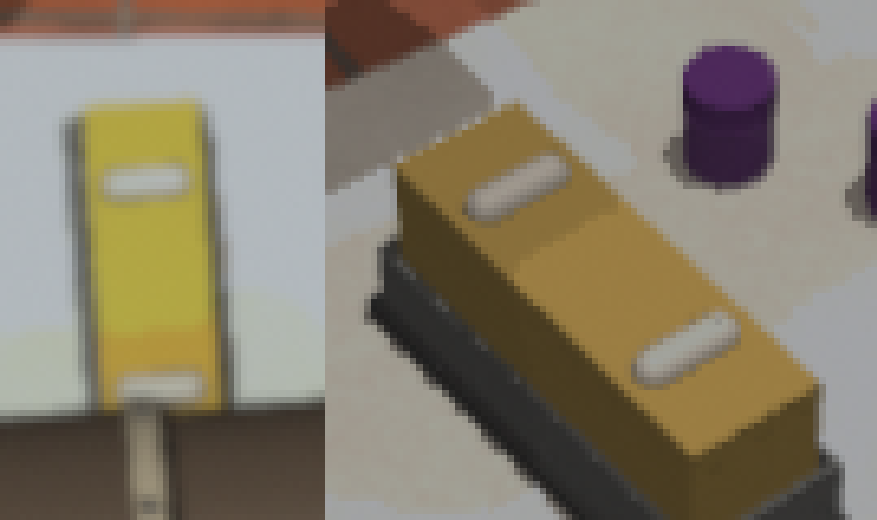

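View pics/b18.png

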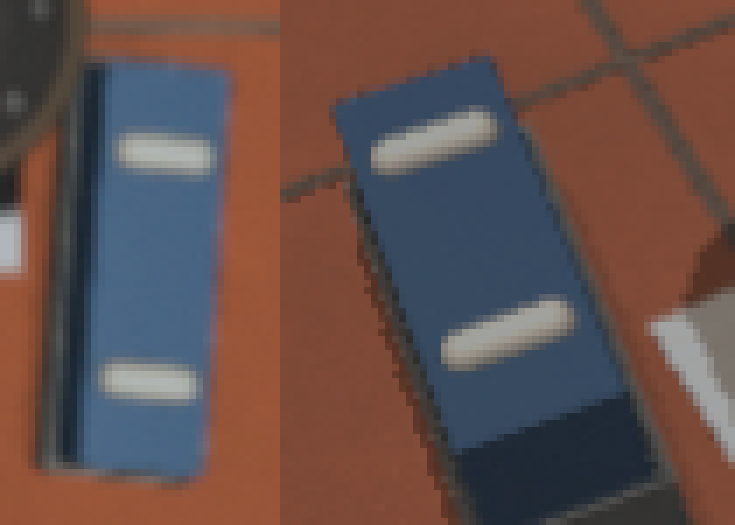

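View pics/s18.png

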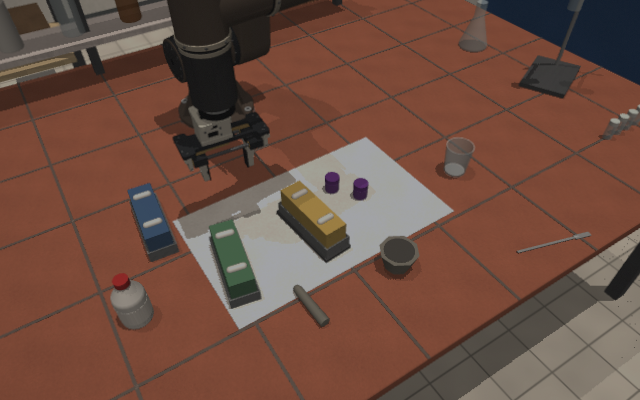

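Run:
```python
from rel import *
B=(s,m([(71,168),(194,103),(495,383),(368,456)],6.5,[270,165]))
r=fitc(179,56,.084,[B]); print("lid scene",r[1]*[1e3,1e3,57.3],r[2])
b=s.back(m([(193,187),(362,349)],6.5,[270,165]),.0895)[:,:2]*1e3; d=b[0]-b[1]; print("lugs",b.mean(0),np.hypot(*d),np.degrees(np.arctan2(d[1],d[0])))
print("lug far top",t.back(m([(146,182)],6.5,[295,150]),.0895)*1e3, "near",t.back(m([(160,388)],6.5,[295,150]),.0895)*1e3)
A=(t,m([(106,60),(231,72),(204,482),(80,466)],7,[400,225]));B=(s,m([(52,104),(212,57),(350,394),(176,452)],7,[120,175]))
for o in ([A],[B],[A,B]):
    r=fitc(179,56,.072,o); print("blue",r[1]*[1e3,1e3,57.3],r[2])
for c,q in ((t,m([(165,154),(149,381)],7,[400,225])),(s,m([(154,141),(228,334)],7,[120,175]))):
    b=c.back(q,.0775)[:,:2]*1e3; d=b[0]-b[1]; print("blue lug",c.name,b.mean(0),np.hypot(*d),np.degrees(np.arctan2(d[1],d[0])))
```

```text
lid scene [ 595.9077  -15.3783 -175.3111] 0.4466363749810114
lugs [598.523  -17.0967] 100.38848014413621 -175.4648312792634
lug far top [[645.5614 -12.2045  89.5   ]] near [[546.3173 -20.0858  89.5   ]]
blue [ 385.8332 -338.5624  175.25  ] 0.3584393316010619
blue [ 386.3138 -338.0129 -185.0787] 0.36816121819796876
blue [ 386.062  -338.1998   -4.9518] 0.47105318944846886
blue lug top [ 386.4542 -337.9194] 99.39254514930403 -4.983270122691623
blue lug scene [ 387.6018 -338.7457] 100.72081653917525 175.0387767643406
```

```bash
python3 go.py 386.2 -338.2 110 85.0
```

```text
t 70.55 tcp(mm) [ 451.8 -149.9  147.6] zang 85.6 tilt [-1.  0.  0.] w(mm) 87.3 F [ 0.2 -0.5 -0. ] j [   5.    6.  -30.   -0.  -54. -100.]
-> tool cm [  3.75   5.1  -19.28] turn 0.6
```

```bash
python3 -m handwheel '[0,1.3,-5,0, 0,2.6,-10,0.6, 0,3.9,-15,0.6, 0,5.1,-19.3,0.6, 1,5.1,-19.3,0.6, 3,5.1,-19.3,0.6, 4.5,5.1,-19.3,0.6, 4.5,5.1,-19.3,0.6, 4.5,5.1,-19.3,0.6, 4.5,5.1,-19.3,0.6]'; python3 -m handwheel '[0,0,0,0, 0,0,0,0, 0,0,0,0, 0,0,0,0, 0,0,0,0, 0,0,0,0, 0,0,0,0, 0,0,0,0, 0,0,0,0, 0,0,0,0]'; python3 go.py 386.2 -338.2 16.8 85.0;  python3 - <<'E'
from h import *
t=C("top"); s=C("scene")
z=lambda im,x,y,w,h,k:cv2.resize(im[y:y+h,x:x+w],None,fx=k,fy=k,interpolation=cv2.INTER_NEAREST)
cv2.imwrite("pics/s19.png",z(s.im,100,140,110,125,4.5))
E
```

```text
time_s: 71.8
tcp_pos: [0.3867, -0.3384, 0.1032]
eef_rot: [-110.8, 89.9, -25.7]
contact_force: [-0.1, 0.6, 0.4]
gripper_width: 0.0878
time_s: 73.05
tcp_pos: [0.3862, -0.3384, 0.1026]
eef_rot: [-172.6, 90.0, -87.6]
contact_force: [-1.0, -0.2, -0.6]
gripper_width: 0.0875
t 73.05 tcp(mm) [ 386.2 -338.4  102.6] zang 85.0 tilt [-1. -0. -0.] w(mm) 87.5 F [-1.  -0.2 -0.6] j [-19.  12. -29.   0. -49. -76.]
-> tool cm [ 8.58 -0.    0.02] turn 0.0
```

View pics/s19.png

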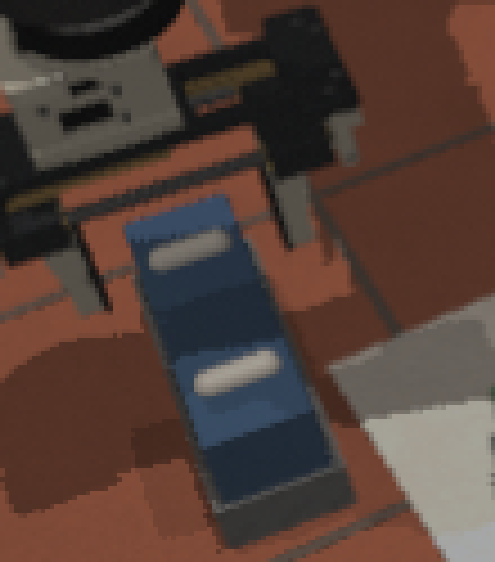

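The blue box hasn't moved and sits between the fingers, so I descend and grip.

```bash
python3 -m handwheel '[2,0,0,0, 4,0,0,0, 6,0,0,0, 7,0,0,0, 7.5,0,0,0, 8,0,0,0, 8.3,0,0,0, 8.6,0,0,0, 8.6,0,0,0, 8.6,0,0,0]'; python3 go.py 386.2 -338.2 16.8 85
python3 -m handwheel '[0,0,0,0, 0,0,0,0, 0,0,0,0, 0,0,0,0, 0,0,0,0, 0,0,0,0, 0,0,0,0, 0,0,0,0, 0,0,0,0, 0,0,0,0]' 6 55; python3 go.py
```

```text
time_s: 74.4
tcp_pos: [0.3863, -0.3385, 0.0167]
eef_rot: [-112.9, 90.0, -27.9]
contact_force: [0.2, 0.5, -0.5]
gripper_width: 0.0876
t 74.40 tcp(mm) [ 386.3 -338.5   16.7] zang 85.0 tilt [-1.e+00 -3.e-04 -1.e-04] w(mm) 87.6 F [ 0.2  0.5 -0.5] j [-19.  19. -34.   0. -37. -76.]
-> tool cm [-0.01  0.01  0.03] turn 0.0
time_s: 75.65
tcp_pos: [0.3862, -0.3384, 0.0166]
eef_rot: [-78.4, 90.0, 6.6]
contact_force: [-0.6, 1.5, 3.2]
gripper_width: 0.0664
t 75.65 tcp(mm) [ 386.2 -338.4   16.6] zang 85.0 tilt [-1.e+00 -1.e-04  0.e+00] w(mm) 66.4 F [-0.6  1.5  3.2] j [-19.  19. -34.  -0. -37. -76.]
```

```bash
python3 -m handwheel '[-0.5,0,0,0, -1,0,0,0, -2,0,0,0, -4,0,0,0, -6.5,0,0,0, -9,0,0,0, -11.5,0,0,0, -14,0,0,0, -14,0,0,0, -14,0,0,0]'; python3 go.py 596 -16 150 94.6
```

```text
time_s: 76.9
tcp_pos: [0.3856, -0.3381, 0.156]
eef_rot: [36.3, 90.0, 121.2]
contact_force: [0.6, 1.0, -3.9]
gripper_width: 0.0663
t 76.90 tcp(mm) [ 385.6 -338.1  156. ] zang 85.0 tilt [-1.e+00  5.e-04  6.e-04] w(mm) 66.3 F [ 0.6  1.  -3.9] j [-19.   9. -25.  -0. -56. -76.]
-> tool cm [  0.62 -18.14  33.92] turn -9.6
```

```bash
python3 -m handwheel '[0,-1.5,3,0, 0,-4,7.5,-1, 0,-6.5,12,-2.5, 0,-9,16.8,-4, 0,-11.5,21.5,-5.5, 0,-14,26.2,-7, 0,-16.3,30.5,-8.5, 0,-17.6,33,-9.6, 0,-18.1,33.9,-9.6, 0,-18.1,33.9,-9.6]'; python3 -m handwheel '[1,0,0,0, 2,0,0,0, 3,0,0,0, 3,0,0,0, 3,0,0,0, 3,0,0,0, 3,0,0,0, 3,0,0,0, 3,0,0,0, 3,0,0,0]'; python3 go.py 596 -16 101 94.6;  python3 - <<'E'
from rel import *
z=lambda im,x,y,w,h,k:cv2.resize(im[y:y+h,x:x+w],None,fx=k,fy=k,interpolation=cv2.INTER_NEAREST)
st=sensors.get_state()["tcp_pos"]; zb=st[2]-.0166; print(zb)
out=[]
for c,(x,y,w,h) in ((s,(275,140,85,125)),(t,(285,140,70,110))):
    k=5; im=z(c.im,x,y,w,h,k)
    for p,L,W,zz,col in (([st[0],st[1],np.radians(4.6)],190,67,zb,(0,0,255)),([st[0],st[1],np.radians(4.6)],190,67,zb+.03,(0,0,255)),([.596,-.016,np.radians(4.6)],179,56,.084,(255,255,0))):
        q=((c.proj(corners(p,L,W,zz))-[x,y]+.5)*k-.5).astype(int); cv2.polylines(im,[q],True,col,1)
    out.append(cv2.copyMakeBorder(im,0,625-im.shape[0],0,0,0))
cv2.imwrite("pics/o20.png",cv2.resize(np.hstack(out),None,fx=.95,fy=.95))
E
```

```text
time_s: 78.15
tcp_pos: [0.5955, -0.0167, 0.1557]
eef_rot: [98.3, 89.9, -167.1]
contact_force: [-0.8, -0.6, -3.0]
gripper_width: 0.0665
time_s: 79.4
tcp_pos: [0.596, -0.0165, 0.1266]
eef_rot: [-47.6, 90.0, 47.0]
contact_force: [0.8, -0.1, -3.6]
gripper_width: 0.0663
t 79.40 tcp(mm) [596.  -16.5 126.6] zang 94.6 tilt [-1. -0.  0.] w(mm) 66.3 F [ 0.8 -0.1 -3.6] j [  17.   18.  -17.   -0.  -55. -103.]
-> tool cm [ 2.56 -0.    0.05] turn 0.0
0.10996107858583812
```

View pics/o20.png

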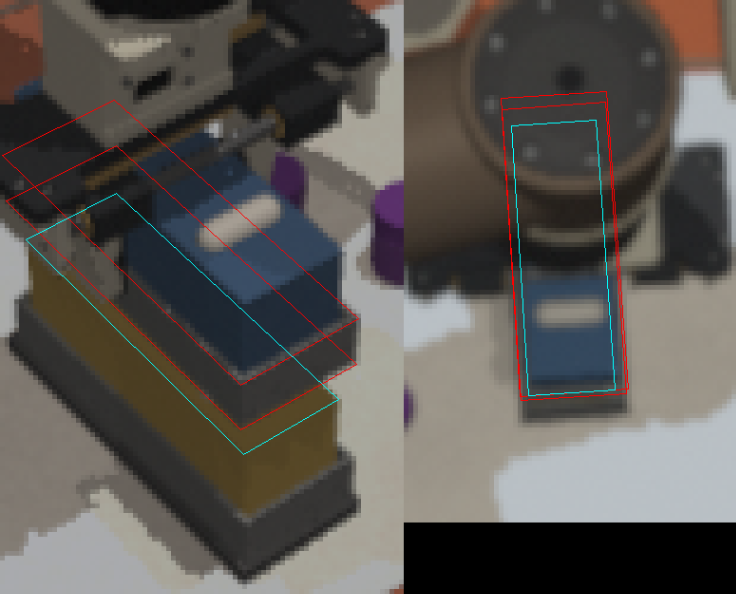

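```bash
python3 -m handwheel '[0.3,0,0.05,0, 0.6,0,0.05,0, 0.9,0,0.05,0, 1.2,0,0.05,0, 1.5,0,0.05,0, 1.7,0,0.05,0, 1.9,0,0.05,0, 2.1,0,0.05,0, 2.1,0,0.05,0, 2.1,0,0.05,0]'; python3 go.py 596 -16 100.6 94.6
```

```text
time_s: 80.75
tcp_pos: [0.596, -0.016, 0.1056]
eef_rot: [-106.8, 90.0, -12.2]
contact_force: [0.4, -0.0, -3.3]
gripper_width: 0.0662
t 80.75 tcp(mm) [596.  -16.  105.6] zang 94.6 tilt [-1.e+00 -1.e-04 -0.e+00] w(mm) 66.2 F [ 0.4 -0.  -3.3] j [  17.   19.  -19.    0.  -52. -103.]
-> tool cm [ 0.5  0.  -0. ] turn 0.0
```

Lugs are engaging (underside is 3 mm below the lug tops) with no force change. Continuing down.

```bash
python3 -m handwheel '[0.1,0,0,0, 0.2,0,0,0, 0.3,0,0,0, 0.4,0,0,0, 0.5,0,0,0, 0.55,0,0,0, 0.6,0,0,0, 0.6,0,0,0, 0.6,0,0,0, 0.6,0,0,0]'; python3 go.py 596 -16 100.6 94.6
```

```text
time_s: 82.0
tcp_pos: [0.596, -0.016, 0.1006]
eef_rot: [-96.2, 90.0, -1.5]
contact_force: [-4.8, 0.5, 6.7]
gripper_width: 0.067
t 82.00 tcp(mm) [596.  -16.  100.6] zang 94.6 tilt [-1.e+00 -6.e-04 -1.e-04] w(mm) 67.0 F [-4.8  0.5  6.7] j [  17.   19.  -19.    0.  -52. -103.]
-> tool cm [ 0. -0. -0.] turn 0.0
```

```bash
python3 -m handwheel '[0,0,0,0, 0,0,0,0, 0,0,0,0, 0,0,0,0, 0,0,0,0, 0,0,0,0, -2,0,0,0, -5,0,0,0, -8,0,0,0, -8,0,0,0]' 8.76 ;python3 go.py 450 -100 190 94.6
```

```text
time_s: 83.25
tcp_pos: [0.5975, -0.0158, 0.1823]
eef_rot: [-84.7, 89.7, 9.9]
contact_force: [-0.7, -0.3, -0.5]
gripper_width: 0.0878
t 83.25 tcp(mm) [597.5 -15.8 182.3] zang 94.6 tilt [-1.0e+00 -4.9e-03  5.0e-04] w(mm) 87.8 F [-0.7 -0.3 -0.5] j [  17.   15.  -13.    0.  -61. -103.]
-> tool cm [-0.84 15.38 -7.21] turn 0.0
```

```bash
python3 -m handwheel '[-2,3,1.5,0, -2,7,3,0, -2,11,4.5,0, -2,15,6,0, -2,15,6,0, -2,15,6,0, -2,15,6,3, -2,15,6,3, -2,15,6,3, -2,15,6,3]' 8.76
python3 - <<'E'
from h import *
t=C("top"); s=C("scene")
z=lambda im,x,y,w,h,k:cv2.resize(im[y:y+h,x:x+w],None,fx=k,fy=k,interpolation=cv2.INTER_NEAREST)
a=z(t.im,295,145,50,95,6); b=z(s.im,265,140,85,115,5); a=cv2.copyMakeBorder(a,0,575-a.shape[0],0,0,0)
cv2.imwrite("pics/d21.png",np.hstack([a,b]))
cv2.imwrite("pics/s21.png",s.im); cv2.imwrite("pics/t21.png",t.im)
a=z(t.im,360,155,50,75,7); b=z(s.im,195,210,70,75,7)
cv2.imwrite("pics/g21.png",np.hstack([a,b]))
E
python3 go.py
```

```text
time_s: 84.5
tcp_pos: [0.4418, 0.0317, 0.1993]
eef_rot: [118.0, 90.0, -150.4]
contact_force: [0.4, 0.4, 0.2]
gripper_width: 0.0873
t 84.60 tcp(mm) [441.7  31.7 199.5] zang 91.6 tilt [-1.e+00  2.e-04 -1.e-04] w(mm) 87.7 F [ 0.5 -0.9  0.5] j [  30.   -1.  -29.   -0.  -61. -118.]
```

View pics/d21.png

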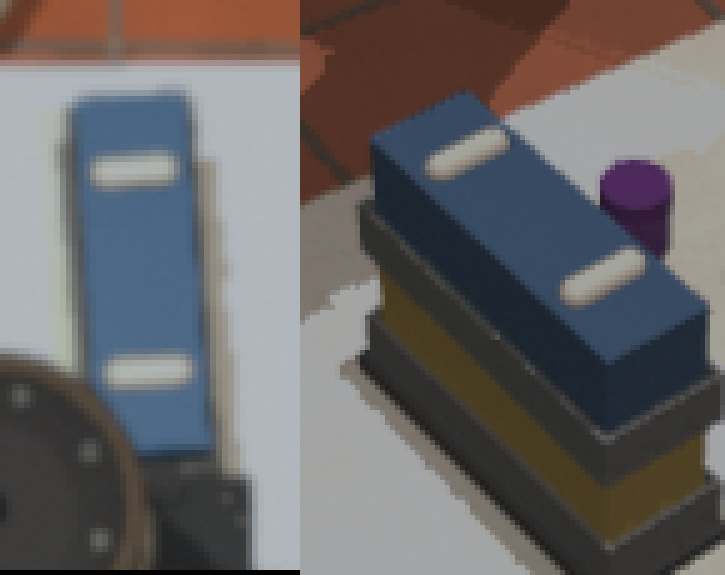

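View pics/g21.png

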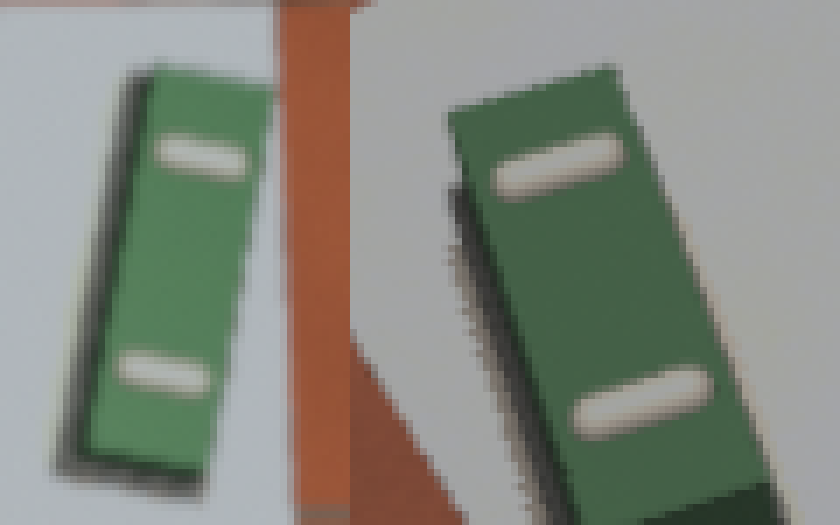

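View pics/s21.png

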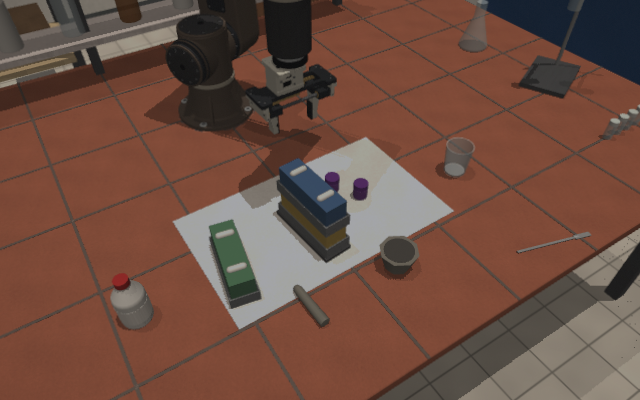

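Run:
```python
from rel import *
B=(s,m([(71,138),(167,92),(407,307),(305,364)],5,[265,140]))
r=fitc(179,56,.156,[B]); print("blue scene",r[1]*[1e3,1e3,57.3],r[2])
def L(n,c,q,k,o,z):
    b=c.back(m(q,k,o),z)[:,:2]*1e3; d=b[0]-b[1]; print(n,c.name,b.mean(0).round(1),np.hypot(*d).round(1),np.degrees(np.arctan2(d[1],d[0])).round(2)%180)
L("blue lug",t,[(135,169),(148,370)],6,[295,145],.1615)
L("blue lug",s,[(167,153),(303,277)],5,[265,140],.1615)
L("green lug",t,[(201,157),(164,372)],7,[360,155],.0775)
L("green lug",s,[(209,168),(292,403)],7,[195,210],.0775)
A=(t,m([(154,66),(273,87),(206,468),(85,455)],7,[360,155]))
r=fitc(179,56,.072,[A]); print("green top",r[1]*[1e3,1e3,57.3],r[2])
```

```text
blue scene [595.7665 -16.3762   4.0821] 0.6706362808159838
blue lug top [596.1 -15.9] 99.9 4.35
blue lug scene [597.7 -17. ] 100.2 4.6200000000000045
green lug top [ 604.  -227.5] 99.1 169.85
green lug scene [ 606.4 -228.8] 99.7 169.46
green top [ 603.4452 -227.1299  -10.1384] 0.8746855207677129
```

```bash
python3 go.py 604.2 -227.6 110 79.7
```

```text
t 84.70 tcp(mm) [441.7  31.8 199.5] zang 91.6 tilt [-1.e+00  0.e+00 -1.e-04] w(mm) 87.3 F [ 0.4 -0.3  0.2] j [  30.   -1.  -29.    0.  -61. -118.]
-> tool cm [  8.95 -15.52 -26.38] turn 11.9
```

```bash
python3 -m handwheel '[0,-2.6,-4.4,2, 0,-5.2,-8.8,4, 0,-7.8,-13.2,6, 0,-10.4,-17.6,8, 0,-13,-22,10, 0,-15.5,-26.4,11.9, 1,-15.5,-26.4,11.9, 4,-15.5,-26.4,11.9, 8,-15.5,-26.4,11.9, 9,-15.5,-26.4,11.9]'; python3 -m handwheel '[0,0,0,0, 0,0,0,0, 0,0,0,0, 0,0,0,0, 0,0,0,0, 0,0,0,0, 0,0,0,0, 0,0,0,0, 0,0,0,0, 0,0,0,0]'; python3 go.py 604.2 -227.6 16.8 79.7;  python3 - <<'E'
from h import *
t=C("top"); s=C("scene")
z=lambda im,x,y,w,h,k:cv2.resize(im[y:y+h,x:x+w],None,fx=k,fy=k,interpolation=cv2.INTER_NEAREST)
cv2.imwrite("pics/s22.png",z(s.im,180,170,180,140,4))
E
```

```text
time_s: 85.95
tcp_pos: [0.6019, -0.227, 0.1069]
eef_rot: [89.5, 89.7, 169.2]
contact_force: [-1.1, -0.1, 0.3]
gripper_width: 0.0876
time_s: 87.2
tcp_pos: [0.6039, -0.2278, 0.1095]
eef_rot: [70.9, 90.0, 150.6]
contact_force: [0.2, 0.0, 0.0]
gripper_width: 0.0879
t 87.20 tcp(mm) [ 603.9 -227.8  109.5] zang 79.7 tilt [-1.e+00  1.e-04  0.e+00] w(mm) 87.9 F [0.2 0.  0. ] j [ -3.  23. -12.  -0. -55. -97.]
-> tool cm [ 9.27 -0.02  0.02] turn 0.0
```

View pics/s22.png

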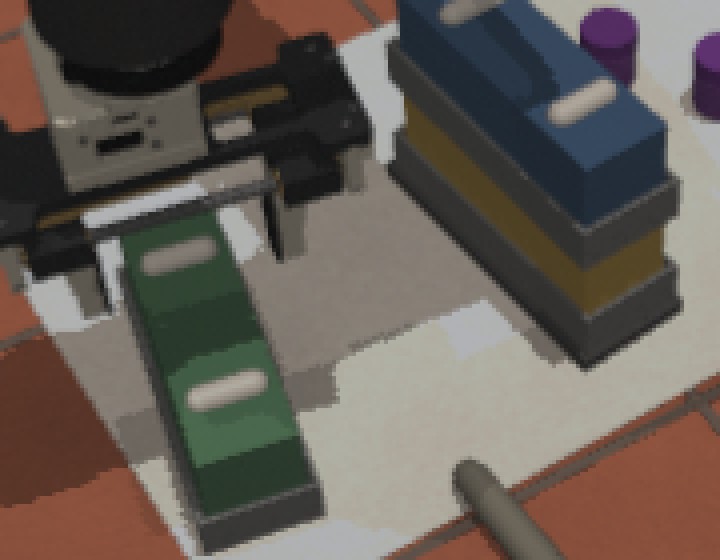

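```bash
python3 -m handwheel '[2,0,0,0, 4,0,0,0, 6,0,0,0, 7,0,0,0, 8,0,0,0, 8.5,0,0,0, 9,0,0,0, 9.3,0,0,0, 9.3,0,0,0, 9.3,0,0,0]'; python3 go.py 604.2 -227.6 16.8 79.7
python3 -m handwheel '[0,0,0,0, 0,0,0,0, 0,0,0,0, 0,0,0,0, 0,0,0,0, 0,0,0,0, 0,0,0,0, 0,0,0,0, 0,0,0,0, 0,0,0,0]' 6 55; python3 go.py
```

```text
time_s: 88.55
tcp_pos: [0.6041, -0.2278, 0.0168]
eef_rot: [-92.5, 90.0, -12.8]
contact_force: [-0.9, 0.0, -0.1]
gripper_width: 0.0873
t 88.55 tcp(mm) [ 604.1 -227.8   16.8] zang 79.7 tilt [-1.e+00 -4.e-04 -0.e+00] w(mm) 87.3 F [-0.9  0.  -0.1] j [ -3.  29. -17.   0. -45. -97.]
-> tool cm [ 0.   -0.01  0.02] turn 0.0
time_s: 89.8
tcp_pos: [0.604, -0.2278, 0.0166]
eef_rot: [-111.5, 90.0, -31.8]
contact_force: [-0.8, 1.5, 3.1]
gripper_width: 0.0663
t 89.80 tcp(mm) [ 604.  -227.8   16.6] zang 79.7 tilt [-1.e+00 -1.e-04 -0.e+00] w(mm) 66.3 F [-0.8  1.5  3.1] j [ -3.  29. -17.   0. -45. -97.]
```

```bash
python3 -m handwheel '[-0.5,0,0,0, -1.5,0,0,0, -3.5,0,0,0, -6,0,0,0, -9,0,0,0, -12,0,0,0, -15,0,0,0, -18,0,0,0, -20,0,0,0, -21,0,0,0]'; python3 go.py 596 -16 220 94.5
```

```text
time_s: 91.05
tcp_pos: [0.6041, -0.2278, 0.2282]
eef_rot: [-82.5, 89.9, -2.8]
contact_force: [-0.2, -1.4, -3.5]
gripper_width: 0.0666
t 91.05 tcp(mm) [ 604.1 -227.8  228.2] zang 79.7 tilt [-1.0e+00 -1.8e-03  2.0e-04] w(mm) 66.6 F [-0.2 -1.4 -3.5] j [ -3.  18.  -3.  -0. -69. -97.]
-> tool cm [ 0.82  4.59 20.7 ] turn -14.8
```

```bash
python3 -m handwheel '[0,0.5,2,-1, 0,1.1,5,-3, 0,1.8,8,-5, 0,2.4,11,-7.5, 0,3.1,14,-10, 0,3.8,17,-12.5, 0,4.3,19.5,-14.8, 0,4.6,20.7,-14.8, 0,4.6,20.7,-14.8, 0,4.6,20.7,-14.8]'; python3 -m handwheel '[1,0,0,0, 2,0,0,0, 2,0,0,0, 2,0,0,0, 2,0,0,0, 2,0,0,0, 2,0,0,0, 2,0,0,0, 2,0,0,0, 2,0,0,0]'; python3 go.py 596 -16 172.6 94.5;  python3 - <<'E'
from rel import *
z=lambda im,x,y,w,h,k:cv2.resize(im[y:y+h,x:x+w],None,fx=k,fy=k,interpolation=cv2.INTER_NEAREST)
st=sensors.get_state()["tcp_pos"]; zb=st[2]-.0166; print(zb)
out=[]
for c,(x,y,w,h) in ((s,(270,80,85,135)),(t,(285,120,70,110))):
    k=5; im=z(c.im,x,y,w,h,k)
    for p,L,W,zz,col in (([st[0],st[1],np.radians(4.5)],190,67,zb,(0,0,255)),([st[0],st[1],np.radians(4.5)],190,67,zb+.03,(0,0,255)),([.596,-.016,np.radians(4.5)],179,56,.156,(255,255,0))):
        q=((c.proj(corners(p,L,W,zz))-[x,y]+.5)*k-.5).astype(int); cv2.polylines(im,[q],True,col,1)
    out.append(cv2.copyMakeBorder(im,0,675-im.shape[0],0,0,0))
cv2.imwrite("pics/o23.png",cv2.resize(np.hstack(out),None,fx=.88,fy=.88))
E
```

```text
time_s: 92.3
tcp_pos: [0.5954, -0.0162, 0.2262]
eef_rot: [104.5, 90.0, -161.0]
contact_force: [-0.3, -0.3, -3.3]
gripper_width: 0.0661
time_s: 93.55
tcp_pos: [0.5957, -0.0159, 0.2065]
eef_rot: [84.4, 90.0, 178.9]
contact_force: [-0.5, -0.1, -3.2]
gripper_width: 0.0663
t 93.55 tcp(mm) [595.7 -15.9 206.5] zang 94.5 tilt [-1.e+00  1.e-04  0.e+00] w(mm) 66.3 F [-0.5 -0.1 -3.2] j [  17.   14.  -11.   -0.  -65. -103.]
-> tool cm [ 3.39 -0.03 -0.02] turn 0.0
0.18995040137119337
```

View pics/o23.png

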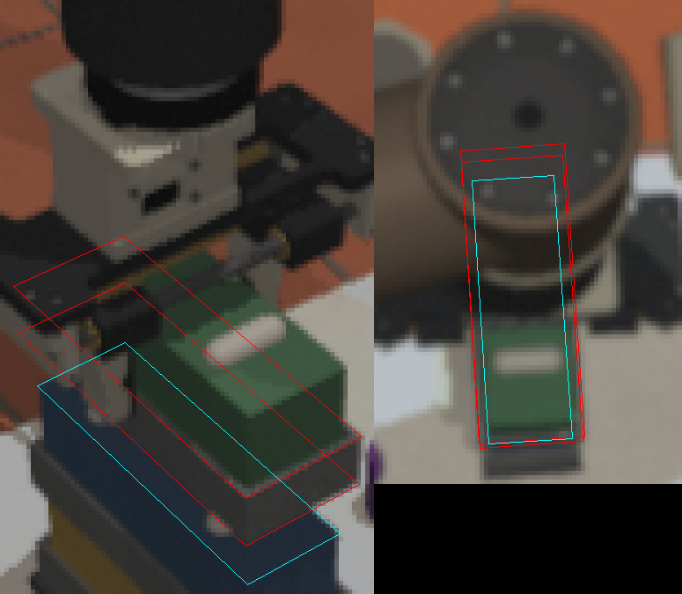

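```bash
python3 -m handwheel '[0.5,0,0,0, 1,0,0,0, 1.4,0,0,0, 1.8,0,0,0, 2.1,0,0,0, 2.4,0,0,0, 2.6,0,0,0, 2.8,0,0,0, 2.9,0,0,0, 2.9,0,0,0]'; python3 go.py 596 -16 172.6 94.5
```

```text
time_s: 94.9
tcp_pos: [0.5957, -0.0159, 0.1775]
eef_rot: [106.9, 90.0, -158.6]
contact_force: [0.2, 0.5, -2.7]
gripper_width: 0.0665
t 94.90 tcp(mm) [595.7 -15.9 177.5] zang 94.5 tilt [-1.  0. -0.] w(mm) 66.5 F [ 0.2  0.5 -2.7] j [  17.   15.  -14.    0.  -61. -103.]
-> tool cm [ 0.49 -0.03 -0.01] turn -0.0
```

```bash
python3 -m handwheel '[0.1,0,0,0, 0.2,0,0,0, 0.3,0,0,0, 0.4,0,0,0, 0.5,0,0,0, 0.55,0,0,0, 0.6,0,0,0, 0.6,0,0,0, 0.6,0,0,0, 0.6,0,0,0]'; python3 go.py 596 -16 172.6 94.5
```

```text
time_s: 96.15
tcp_pos: [0.5958, -0.0159, 0.1727]
eef_rot: [-94.7, 89.9, -0.1]
contact_force: [-3.7, 0.3, 6.8]
gripper_width: 0.0668
t 96.15 tcp(mm) [595.8 -15.9 172.7] zang 94.5 tilt [-1.e+00 -9.e-04 -1.e-04] w(mm) 66.8 F [-3.7  0.3  6.8] j [  17.   15.  -14.    0.  -60. -103.]
-> tool cm [ 0.01 -0.02 -0.01] turn 0.0
```

Seated at the expected height, with contact. Release, rise and clear.

```bash
python3 -m handwheel '[0,0,0,0, 0,0,0,0, 0,0,0,0, 0,0,0,0, 0,0,0,0, 0,0,0,0, -2,0,0,0, -5,0,0,0, -8,0,0,0, -10,0,0,0]' 8.76 ; python3 -m handwheel '[0,3,1.5,0, 0,7,3,0, 0,11,4.5,0, 0,14,6,0, 0,14,6,0, 0,14,6,0, 0,14,6,0, 0,14,6,0, 0,14,6,0, 0,14,6,0]' ; python3 go.py
python3 - <<'E'
from rel import *
z=lambda im,x,y,w,h,k:cv2.resize(im[y:y+h,x:x+w],None,fx=k,fy=k,interpolation=cv2.INTER_NEAREST)
out=[]
for c,(x,y,w,h) in ((s,(260,110,100,150)),(t,(285,120,60,130))):
    k=4; im=z(c.im,x,y,w,h,k); im2=im.copy()
    Y=np.radians(4.5)
    for L,W,zz,col in ((190,67,.012,(0,0,255)),(190,67,.042,(0,0,255)),(190,67,.084,(0,0,255)),(190,67,.114,(0,0,255)),(190,67,.156,(0,0,255)),(190,67,.186,(0,0,255)),(179,56,.228,(255,255,0))):
        q=((c.proj(corners([.596,-.016,Y],L,W,zz))-[x,y]+.5)*k-.5).astype(int); cv2.polylines(im2,[q],True,col,1)
    out+=[im2] if c is t else [im,im2]
o=np.hstack([cv2.copyMakeBorder(i,0,600-i.shape[0],0,0,0) for i in out]); print(o.shape)
cv2.imwrite("pics/o24.png",cv2.resize(o,None,fx=.76,fy=.76)); cv2.imwrite("pics/s24.png",s.im)
E
```

```text
time_s: 97.4
tcp_pos: [0.5961, -0.0159, 0.2732]
eef_rot: [-87.2, 89.9, 7.3]
contact_force: [0.2, -0.3, -0.9]
gripper_width: 0.0874
time_s: 98.65
tcp_pos: [0.4515, 0.0329, 0.2714]
eef_rot: [112.6, 90.0, -152.9]
contact_force: [0.6, 0.3, -0.3]
gripper_width: 0.0874
t 98.65 tcp(mm) [451.5  32.9 271.4] zang 94.5 tilt [-1.e+00  4.e-04 -2.e-04] w(mm) 87.4 F [ 0.6  0.3 -0.3] j [  29.   -3.  -22.   -0.  -71. -115.]
(600, 1040, 3)
```

View pics/o24.png

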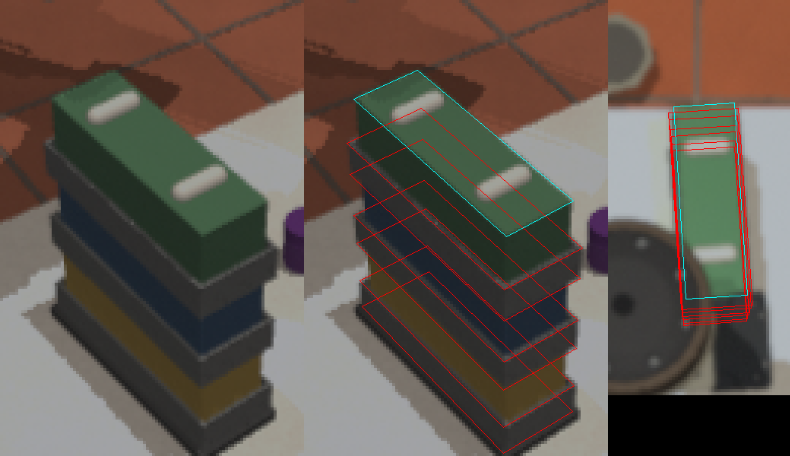

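View pics/s24.png

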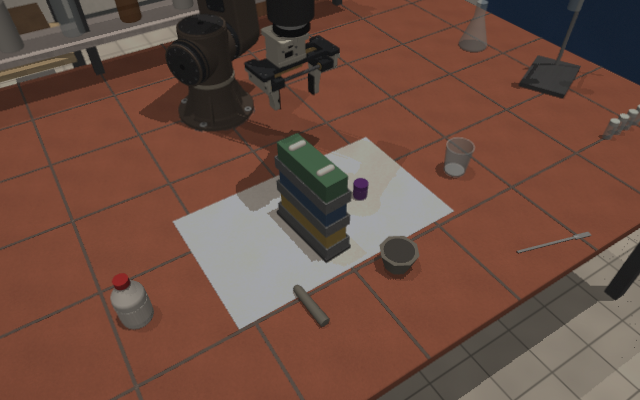

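The stack matches the model overlay at every height, the arm is clear and the bystanders are where they started, so I hand in.

```bash
python3 -c "
from plant import workorder,sensors
print(workorder.close_job()); print(sensors.get_state()['time_s'])"
```

```text
the job is handed in; nothing more can be done
None
the job is handed in; nothing more can be done
```

I finished the job and handed it in at about 99 s of the 210 s allowed. The hand-in gives no verdict, so the result rests on my own checks below.

**What I did:** I stood all four amber jars along the tray's middle line and left the purple ones alone. I then put the yellow lid inside the rim, set the closed box on the dock, and stacked the blue box and then the green box on top.

**Last checks:**
- **Jars:** before closing, they measured at about ±63 and ±21 mm along the tray, and within about 2.5 mm of its middle line.
- **Lid:** it reached the expected height and looked fully inside the rim. I did not feel a clear contact there.
- **Closed box, blue and green:** each touched down within about 0.1 mm of the height expected for a locked seat.
- **Final pictures:** the model outline fits the whole stack at every level, to about 1–2 mm. The gripper is clear, and the mortar, pestle, beaker and reagent bottle look unmoved.

**Disagreements:**
- **Cameras:** the top and scene views differed by up to about 3 mm in some readings (tray y, lug centres). I used averages and the robot's own position.
- **Lid angle:** the lid measured about 1° off the dock's angle, within the 4° allowed. I aligned the blue and green boxes to the lid.
- **Third jar:** a brief force of about 8 N showed while I set it down, but the jar and tray stayed in place.

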